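# Set the automatic centre punch on the last blank

## Robot

A 6-joint arm with a two-finger parallel gripper is mounted at the origin on a cart in front of the work surface, level with it; the furniture and walls round the work are solid. World frame = base frame: x ahead of the robot, y to its left, z up, the work surface at z = 0. Lengths are in m, angles in rad, forces in N, time in s.
With the tool pointing down it reaches from about 0.35 to 0.875 m from the base axis. Payload 4.2 kg.
Tool frame: the origin (TCP) lies on the centre line of the jaws, within the pads' length; the fingertips stand ahead of it and the grasp point (between the pads) lies 3 mm ahead of it (arm.tcp_to_tips is the z of the fingertips in the tool frame, in m); z points along the fingers, x is the direction in which the jaws open and shut, and the axes are right-handed (so a half turn about z gives the same grasp; the last joint's range is limited). The gripper opens to 85 mm and grips with 20 to 120 N. Pads are 22 mm wide; open, the fingers measure 114 mm over their backs; the gripper's body (76 mm by 85 mm) begins 54 mm behind the grasp point. The pads swing forward as they close: fully open they stand 13 mm farther back than shut.
Start: joints at [-0.435, 0.385, 0.008, 0, -1.194, -0.259], TCP at [0.48, -0.4, 0.253] pointing down, gripper open.
Joint ranges: [-3.14, 3.14], [-1.21, 2.06], [-1.07, 1.41], [-3.16, 2.05], [-2.99, -0.16], [-3.1, 3.1]. Speed limits (rad/s): [2.79, 2.79, 3.14, 3.14, 3.14, 3.14].

## Interface

Orientations are given as a unit quaternion [x, y, z, w].
In Python, from bench import readout, imaging, finish_job, models, arm gives the robot as it stands. The module is installed in compiled form; this text tells all that it offers.
- The arm moves only by the tool play_rows, never from a script. Its argument "moves" is a list that holds one entry, the list of rows, each a list of 5 numbers: the finger opening in mm, from 0 to 85.4, then the shift along the tool's x, y, z in mm, then the turn about the tool's z in degrees. In form: [[[jaw, dx, dy, dz, turn], ...]]. A call has 1 to 8 rows; each row shifts and turns the commanded pose from where the row before left it, along the tool's axes as they then stand; what a row does not reach is not made up. A row lasts 1/10 s, in which the tool goes at most 50 mm and 8.59 degrees, less where a joint would pass 70% of its speed; a pose out of reach is approached as far as the arm can. A call is refused whole if a number of a shift passes 50 or a number of a turn 8.59, either way. A call with a gripper value outside its range is refused whole. The fingers move at their own pace and stop on an object; "squeeze" is the grip in N (left out, the last holds). Time passes only in rows, so rows that do not move let the fingers close. It gives the time, the measured TCP pose, the force and the opening at its end, in the units of the state.
- readout.observe(): the state, without advancing time (a new reading comes with each control period).
- imaging.grab_frame(name): name is "scene" or "top"; returns the picture (384x512x3 uint8, red, green, blue); there is no depth.
- imaging.calibration(name): a dict with "K" (3x3 intrinsics, pixels), "T" (4x4, takes a point from camera to world coordinates). Camera axes: x right, y up, looking along -z (the intrinsics and any distortion apply to the point x, -y, -z); pixel columns grow to the right and rows downward; lengths in m; the calibration is good to about 2 mm. A picture is of the moment at which its call begins. calibration takes no time and is no camera call.
- finish_job(): hands the job in, once; it reports no verdict.
Trained networks look in the newest picture that a camera, given by its name, has taken for a name from the list of things; names that differ only in an ending like _2 or _b are one class to them, and where a whole thing is asked for, a point or a joint stands for the part that bears it (a point fixed in the world has none). Each returns a list of dicts, best first, with "p" (0 to 1); they miss things now and then, are a little off and sometimes report something else, mostly with a low value. They report only what shows in the picture. A call takes as long as a camera call.
- models.silhouettes(query, camera): "pixels" (384x512 bool, what is visible of it) and "location" ([row, column] in pixels, amid what is visible of it).
The state is a dict: "clock": time; "joint_pos": joint angles; "joint_velocities": joint speeds; "joint_torque": joint torques, N m; "tool_pos": TCP position; "tool_rot": TCP orientation; "force": force on the tool from outside, world axes, zero at the start; "moment": the same for the moment, N m; "grip_width": finger opening in m.
Only numpy, scipy, OpenCV 4.12 (cv2) and the standard library are available. Lean on these libraries where they do the work, as an engineer would, in place of code of your own. Each camera call takes 0.05 s, during which the arm holds its last target.

## Task

Three of the four round blanks already stand in the divided crate and are punched; take the last one, which stands on the bench, and set it down upright in the crate's empty cell without dropping it or knocking the others about. Then lift the automatic centre punch out of its wooden block, set its point on the scribed cross of that blank and, with the punch upright, press lightly until the spring-loaded point is pushed about half-way in; it must never be pushed right home, or it fires. Finish while still holding it there, upright and steady, with that light pressure on the cross, so that I can check the position before it is fired.

Things in the scene. Friction and masses are not known exactly. Their poses are not given: they have to be found in the camera images.
- crate: open wooden crate fixed to the bench, 72 x 261 mm and 36 mm high, with one row of four square cells side by side along its y axis; each cell is 54 x 54 mm inside, walls and partitions are 9 mm thick, the floor is 8 mm thick; origin at the centre of its underside, z up. The cell centres lie at y = -94.5, -31.5, +31.5 and +94.5 mm, x = 0
- blank_center (a point): centre (half-way up) of the loose aluminium blank that stands alone on the bench, a plain upright cylinder 44 mm across, 70 mm tall, 0.2 to 0.4 kg; z is its axis, up. The x axis points from the axis towards its scribed cross
- blank_cross (a point): where the two scribed lines cross on the top face of that blank, 10 mm off its axis (35 mm above and 10 mm along x from the blank's centre); fine dark lines 26 mm long with a scribed circle of 8 mm diameter round the crossing
- done0_center (a point): centre (half-way up) of one of the three blanks that already stand in the crate, 44 mm across, 70 mm tall, the same as the loose one but with a punched dot; each stands in a cell of its own, in any order, and the fourth cell is empty
- done1_center (a point): centre (half-way up) of one of the three blanks that already stand in the crate, 44 mm across, 70 mm tall, the same as the loose one but with a punched dot; each stands in a cell of its own, in any order, and the fourth cell is empty
- done2_center (a point): centre (half-way up) of one of the three blanks that already stand in the crate, 44 mm across, 70 mm tall, the same as the loose one but with a punched dot; each stands in a cell of its own, in any order, and the fourth cell is empty
- stand: dark wooden tool block fixed to the bench, 120 x 46 mm and 40 mm high, origin at the centre of its underside, x along its length, z up; the punch hangs in a 13.5 mm through-hole at x = -36 mm, y = 0; a scriber stub and a short drift (up to 43 mm above the block) stand fixed in its other half, at x = +22 and +40 mm
- punch_grip (a point): the place to hold the automatic centre punch, on its axis, 95 mm above its point and 36 mm below its top: a round steel and brass barrel 16 mm in diameter, 131 mm long over all, 0.14 kg, standing upright in the block with the point down. The barrel's lower shoulder, 34 mm above the point, rests on the block's top; the 11 mm nose below it and the point hang freely in the hole (lift it at least 40 mm to clear). z is the axis, up
- punch_tip (a point): the very tip of the punch's spring-loaded point (6 mm diameter, cone end), 95 mm below punch_grip along the axis when not pushed in
- punch_point (a joint): how far the point is pushed into the barrel (m): 0 = fully out, 0.010 = fully home, where the punch would fire; the spring pushes back with 1.2 N at the start of its travel and 0.8 N more for each mm

How it is judged:
On the way, in this order (a step that is already met when the one before it is completed fails the run):
1. the last blank stands upright on the floor of the crate's empty cell, let go (x of blank_center in the frame of crate between -0.02 and 0.02 m and y of blank_center in the frame of crate between -0.122 and 0.122 m and z of blank_center in the frame of crate between 0.04 and 0.046 m and angle between blank_center's own z axis and vertical below 0.06 rad and contact force between the fingers and blank below 0.2 N and linear speed of blank below 0.02 m/s), for 0.2 s.
2. the punch is held and lifted clear of its block (contact force between the fingers and punch above 1 N and height (world z) of punch_tip above 0.046 m and contact force between punch and stand below 0.1 N), for 0.1 s.
At the end, for the whole second after the job is handed in: Blank upright (3 deg) on the floor of the empty cell, fingers off it; others within 15 mm of their start; held punch still, upright within 5 deg, touching only fingers and blank, tip within 4 mm of the cross, point in 2.5 to 7.5 mm of 10, pressing 1.5 to 12 N (x of blank_center in the frame of crate between -0.02 and 0.02 m and y of blank_center in the frame of crate between -0.122 and 0.122 m and z of blank_center in the frame of crate between 0.04 and 0.046 m and angle between blank_center's own z axis and vertical below 0.06 rad and distance of each of done0_center, done1_center, done2_center from where it was at the start of the episode below 0.015 m and contact force between the fingers and blank below 0.3 N and horizontal distance between punch_tip and blank_cross below 0.004 m and angle between punch_grip's own z axis and vertical below 0.09 rad and value of joint punch_point between 0.0025 and 0.0075 m and contact force between punch and blank between 1.5 and 12 N and contact force between the fingers and punch above 2 N and contact force between punch and crate below 0.3 N and contact force between punch and stand below 0.3 N and contact force between punch and done0 below 0.3 N and contact force between punch and done1 below 0.3 N and contact force between punch and done2 below 0.3 N and linear speed of each of punch, blank below 0.01 m/s); the arm keeps its last pose, push and grip.
It fails at once if the punch is pushed home so that it fires (point in by more than 9.3 mm) (value of joint punch_point above 0.0093 m).
It fails at once if the blank is dropped (falls unheld from about 15 mm or more) (contact force between the fingers and blank below 0.05 N and linear speed of blank above 0.5 m/s).
It fails at once if one of the other blanks is knocked over or out of its cell (distance of any of done0_center, done1_center, done2_center from where it was at the start of the episode above 0.03 m).
It also fails if it takes over 58 s, if anything falls off the work surface, if the arm or the gripper's body presses on something with over 40 N, if the wrist force passes 120 N, or if a joint passes its speed limit or range.

## Working session

There is one attempt and no reset: what is moved stays moved. The work goes in short steps, Python scripts to look and compute and a tool call to move; the robot and the scene stay as the last step left them, time stands still between calls to the robot, and variables do not carry over. Pictures are saved under pics/ and viewed, and the job is handed in when it is done.

Besides the shell and the picture viewer there is one more tool, called after "Call:" as name(argument=value, ...), one argument or row to a line, values as JSON. play_rows: Moves the arm, as the interface text tells. Its arguments: {"type":"object","properties":{"moves":{"type":"array","items":{"type":"array","items":{"type":"array","items":{"type":"number"}}}},"squeeze":{"type":"number"}},"required":["moves"]}

```bash
mkdir -p pics
python3 - <<'E'
from bench import readout, imaging, models, arm
import cv2, numpy as np
s=readout.observe()
for k,v in s.items(): print(k,np.round(v,4))
print(arm.tcp_to_tips)
for n in("scene","top"):
    im=imaging.grab_frame(n); cv2.imwrite(f"pics/{n}0.png",im[:,:,::-1])
    c=imaging.calibration(n); print(n,{k:np.round(v,4).tolist() for k,v in c.items()})
E
```

```text
clock 0.0
joint_pos [-4.354e-01  3.855e-01  6.600e-03 -5.000e-04 -1.194e+00 -2.586e-01]
joint_velocities [-0.0003 -0.0008 -0.0004 -0.0012  0.0012 -0.0025]
joint_torque [ 1.30000e-03 -3.92287e+01  1.88404e+01  4.18630e+00 -4.60000e-03
 -0.00000e+00]
tool_pos [ 0.48   -0.3994  0.2522]
tool_rot [ 3.402e-01  9.404e-01  3.000e-04 -1.100e-03]
force [-0.2841 -0.5391  0.2651]
moment [-0.0304 -0.028  -0.0072]
grip_width 0.0851
0.022
scene {'K': [[363.3254, 0.0, 252.2909], [0.0, 363.3254, 191.2432], [0.0, 0.0, 1.0]], 'T': [[0.8303, 0.33, -0.4492, 0.1148], [-0.5569, 0.4586, -0.6925, -0.6217], [-0.0225, 0.8251, 0.5645, 0.6098], [0.0, 0.0, 0.0, 1.0]]}
top {'K': [[473.3027, 0.0, 264.774], [0.0, 473.3027, 184.2946], [0.0, 0.0, 1.0]], 'T': [[-0.0015, 0.9862, -0.1657, 0.27], [-1.0, -0.0019, -0.0023, -0.0217], [-0.0026, 0.1657, 0.9862, 1.4709], [0.0, 0.0, 0.0, 1.0]]}
```

View pics/scene0.png

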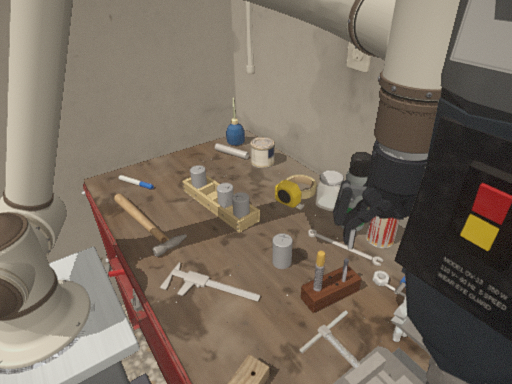

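View pics/top0.png

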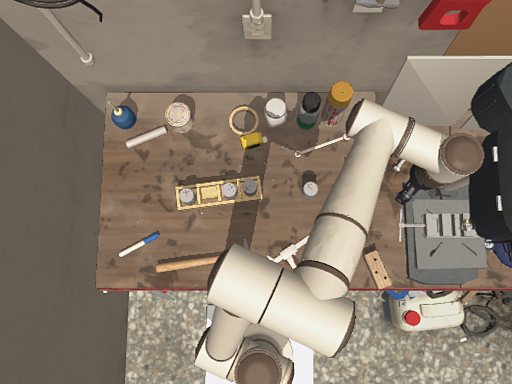

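The scene picture shows the crate at about (222,203), the loose blank at (283,250) and the tool block with the punch at (332,288). In the top view the crate is at (219,193) with its second cell from the left empty, and the blank is at (310,188). The arm hides the block there.

```bash
cat > h.py <<'E'
from bench import readout, imaging, models, arm
import cv2, numpy as np
def ray(n,u,v):
    c=imaging.calibration(n);K=np.array(c["K"]);T=np.array(c["T"])
    d=np.linalg.inv(K)@np.array([u,v,1.0]); d=np.array([d[0],-d[1],-d[2]])
    return T[:3,3],T[:3,:3]@d
def onz(n,u,v,z):
    o,d=ray(n,u,v); return o+d*(z-o[2])/d[2]
def proj(n,P):
    c=imaging.calibration(n);K=np.array(c["K"]);T=np.array(c["T"])
    P=np.atleast_2d(P); q=(P-T[:3,3])@T[:3,:3]; q=q*[1,-1,-1]; w=q@K.T; return w[:,:2]/w[:,2:]
def zoom(n,u0,v0,w,h,s,fn,im=None):
    im=imaging.grab_frame(n) if im is None else im
    c=im[v0:v0+h,u0:u0+w]; cv2.imwrite(fn,cv2.resize(c,None,fx=s,fy=s,interpolation=cv2.INTER_CUBIC)[:,:,::-1])
E
python3 - <<'E'
from h import *
ims={}
for n in("scene","top"):
    ims[n]=imaging.grab_frame(n)
    for q in("crate","blank_center","done0_center","stand","punch_grip"):
        for i,r in enumerate(models.silhouettes(q,n)):
            if r["p"]<.2: continue
            m=r["pixels"]; ys,xs=np.nonzero(m)
            print(n,q,round(r["p"],2),np.round(r["location"],1),xs.min(),xs.max(),ys.min(),ys.max(),m.sum())
            np.save(f"/tmp/{n}_{q}_{i}.npy",m)
zoom("scene",260,220,120,90,6,"pics/s1.png",ims["scene"])
zoom("scene",175,155,100,75,8,"pics/s2.png",ims["scene"])
zoom("top",165,165,160,60,5,"pics/t1.png",ims["top"])
E
```

```text
scene crate 0.76 [205.9 217.2] 183 259 176 231 1387
scene blank_center 0.98 [248.8 284. ] 273 292 234 268 618
scene done0_center 0.78 [195.5 223.3] 218 233 184 206 302
scene stand 0.94 [290. 333.] 301 360 259 312 1569
scene punch_grip 0.91 [270.  317.5] 314 324 251 290 328
scene punch_grip 0.3 [205.2 239.3] 232 249 193 218 389
top crate 0.86 [194. 217.] 175 261 176 210 1435
top blank_center 0.79 [186.7 309.7] 303 316 182 197 174
top blank_center 0.68 [195.4 185.7] 179 196 188 204 232
top done0_center 0.53 [191.2 227.8] 221 236 183 199 208
```

View pics/s1.png

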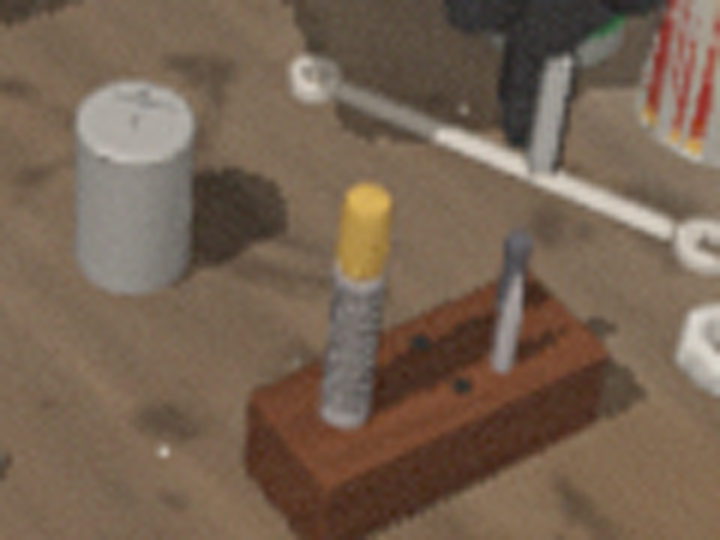

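View pics/s2.png

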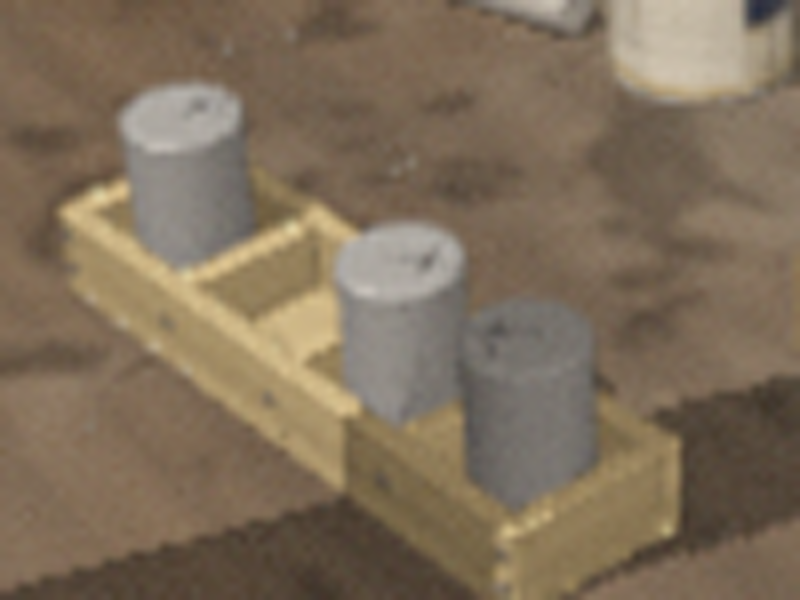

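View pics/t1.png

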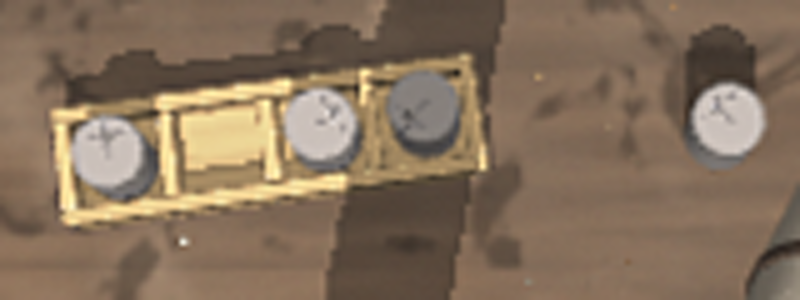

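Run:
```python
from h import *
from scipy.optimize import least_squares
def T1(x,y): return ((x+.5)/5-.5+165,(y+.5)/5-.5+165)
def S1(x,y): return ((x+.5)/6-.5+260,(y+.5)/6-.5+220)
def S2(x,y): return ((x+.5)/8-.5+175,(y+.5)/8-.5+155)
print("blank top T",onz("top",*T1(727,118),.07),"S",onz("scene",*S1(135,122),.07))
print("blank S bottom mid", onz("scene",*S1(133,262),0))
cT=[T1(*p) for p in((52,115),(472,57),(487,168),(67,223))]
print([onz("top",*p,.036).round(4) for p in cT])
cS=[S2(*p) for p in((62,212),(680,440),(503,533))]
print([onz("scene",*p,.036).round(4) for p in cS])
loc=np.array([[36,130.5,36],[36,-130.5,36],[-36,-130.5,36],[-36,130.5,36]])/1000
def W(p):
    c,s=np.cos(p[2]),np.sin(p[2]); R=np.array([[c,-s,0],[s,c,0],[0,0,1]]); return loc@R.T+[p[0],p[1],0]
def res(p,ws=1,wt=1):
    w=W(p); return np.r_[wt*(proj("top",w)-cT).ravel(), ws*(proj("scene",w[[3,1,2]])-cS).ravel()]
for a in((1,1),(0,1),(1,0)):
    r=least_squares(res,[.6,0.1,.1],args=a); print(a,r.x,np.abs(r.fun).max())
    c,s=np.cos(r.x[2]),np.sin(r.x[2])
    for y in(.0945,.0315,-.0315,-.0945): print("  cell",y,np.round([r.x[0]-s*y,r.x[1]+c*y],4))
for nm,x,y in(("d0",107,150),("d1",322,125),("d2",424,107)): print(nm,onz("top",*T1(x,y),.07))
for nm,x,y in(("d0",182,120),("d1",402,265),("d2",530,342)): print(nm,onz("scene",*S2(x,y),.07))
# cross
print("crossT",onz("top",*T1(722,103),.07),"S",onz("scene",*S1(140,100),.07))
# punch: 
print("punch top",onz("scene",*S1(370,196),.137),"shoulder",onz("scene",*S1(345,418),.04))
st=[S1(*p) for p in((248,402),(327,487),(607,352),(535,275))]
print([onz("scene",*p,.04).round(4) for p in st])
locs=np.array([[-60,23,40],[-60,-23,40],[60,-23,40],[60,23,40]])/1000
def Ws(p,l):
    c,s=np.cos(p[2]),np.sin(p[2]); R=np.array([[c,-s,0],[s,c,0],[0,0,1]]); return l@R.T+[p[0],p[1],0]
r=least_squares(lambda p:(proj("scene",Ws(p,locs))-st).ravel(),[.5,-.3,-.5]); print("stand",r.x,r.fun.round(2))
print("hole",Ws(r.x,np.array([[-.036,0,.04]])))
```

```text
blank top T [ 0.49330534 -0.1540314   0.07      ] S [ 0.49204526 -0.15488043  0.07      ]
blank S bottom mid [ 0.49169973 -0.1567916   0.        ]
[array([0.5014, 0.2574, 0.036 ]), array([ 0.5371, -0.0007,  0.036 ]), array([ 0.468 , -0.0099,  0.036 ]), array([0.4347, 0.2462, 0.036 ])]
[array([0.4337, 0.2465, 0.036 ]), array([0.5397, 0.0009, 0.036 ]), array([ 0.4673, -0.0062,  0.036 ])]
(1, 1) [0.48563101 0.1239451  0.13151488] 0.9018159839208693
  cell 0.0945 [0.4732 0.2176]
  cell 0.0315 [0.4815 0.1552]
  cell -0.0315 [0.4898 0.0927]
  cell -0.0945 [0.498  0.0303]
(0, 1) [0.48535015 0.12323314 0.13454184] 0.820438721549948
  cell 0.0945 [0.4727 0.2169]
  cell 0.0315 [0.4811 0.1544]
  cell -0.0315 [0.4896 0.092 ]
  cell -0.0945 [0.498  0.0296]
(1, 0) [0.4868356  0.12577835 0.1255406 ] 0.7506025208306539
  cell 0.0945 [0.475  0.2195]
  cell 0.0315 [0.4829 0.157 ]
  cell -0.0315 [0.4908 0.0945]
  cell -0.0945 [0.4987 0.032 ]
d0 [0.47464052 0.21717859 0.07      ]
d1 [0.48953059 0.08867881 0.07      ]
d2 [0.50034194 0.02759216 0.07      ]
d0 [0.47675639 0.22626232 0.07      ]
d1 [0.49392087 0.09746908 0.07      ]
d2 [0.50492439 0.0347488  0.07      ]
crossT [ 0.50242327 -0.15119082  0.07      ] S [ 0.50093938 -0.14639795  0.07      ]
punch top [ 0.48334151 -0.28094433  0.137     ] shoulder [ 0.480867   -0.28355144  0.04      ]
[array([ 0.4591, -0.2601,  0.04  ]), array([ 0.4572, -0.3012,  0.04  ]), array([ 0.5728, -0.3131,  0.04  ]), array([ 0.5792, -0.2739,  0.04  ])]
stand [ 0.51727982 -0.28675434 -0.10828542] [-0.46 -1.08 -0.12  1.17  1.69  0.58 -1.16 -1.04]
hole [[ 0.48149068 -0.28286368  0.04      ]]
```

```bash
cat >> h.py <<'E'
from scipy.spatial.transform import Rotation as Ro
def st(target=None,yaw=None):
    s=readout.observe(); R=Ro.from_quat(s["tool_rot"]).as_matrix(); p=np.array(s["tool_pos"])
    a=np.degrees(np.arctan2(R[1,0],R[0,0])); 
    print("t",round(s["clock"],2),"p",p.round(4),"yaw",round(a,2),"tilt",np.round(R[:2,2],4),"w",round(s["grip_width"],4),"F",np.round(s["force"],2),"j",np.round(s["joint_pos"],2))
    if yaw is not None:
        print(" turn",round(-((yaw-a+180)%360-180),2))
        c,q=np.cos(np.radians(yaw)),np.sin(np.radians(yaw)); R=np.array([[c,q,0],[q,-c,0],[0,0,-1]])
    if target is not None: print(" shift mm (after turn)",np.round(R.T@(np.array(target)-p)*1000,1))
E
python3 - <<'E'
from h import *
st([.4925,-.1545,.16],187.5)
E
```

```text
t 0.7 p [ 0.4804 -0.3997  0.2533] yaw 140.24 tilt [0. 0.] w 0.0853 F [-0.34  0.16 -0.5 ] j [-0.44  0.38  0.01 -0.   -1.19 -0.26]
 turn -47.26
 shift mm (after turn) [-44.  241.6  93.3]
```

Call:
play_rows(
  moves=[
    [[85,0,0,0,-7.9],[85,0,0,0,-7.9],[85,0,0,0,-7.9],[85,0,0,0,-7.9],[85,0,0,0,-7.9],[85,0,0,0,-7.8]],
  ],
)

```text
clock: 1.3
tool_pos: [0.4804, -0.3997, 0.2533]
tool_rot: [-0.069, 0.998, 0.0, 0.0]
force: [0.0, 0.5, -0.7]
grip_width: 0.0849
```

Call:
play_rows(
  moves=[
    [[85,-6.5,34.5,0,0],[85,-6.5,34.5,0,0],[85,-6.5,34.5,10,0],[85,-6.5,34.5,20,0],[85,-6.5,34.5,20,0],[85,-6,34.5,20,0],[85,-5.5,34.5,20,0],[85,0,0,0,0]],
  ],
)

```text
clock: 2.1
tool_pos: [0.4906, -0.1514, 0.1609]
tool_rot: [-0.068, 0.998, 0.001, -0.003]
force: [-0.1, -1.1, -0.5]
grip_width: 0.085
```

Run:
```python
from h import *
st([.4925,-.1545,.055],187.5)
im=imaging.grab_frame("top"); cv2.imwrite("pics/top1.png",im[:,:,::-1])
im=imaging.grab_frame("scene"); cv2.imwrite("pics/scene1.png",im[:,:,::-1])
```

```text
t 2.1 p [ 0.4906 -0.1514  0.1609] yaw -172.25 tilt [-0.0054  0.0011] w 0.085 F [-0.15 -1.08 -0.47] j [ 0.02  0.29 -0.39 -0.   -0.9   0.12]
 turn 0.25
 shift mm (after turn) [ -1.4  -3.3 105.9]
```

View pics/top1.png

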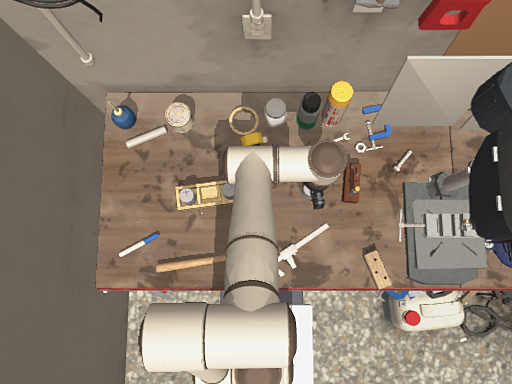

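View pics/scene1.png

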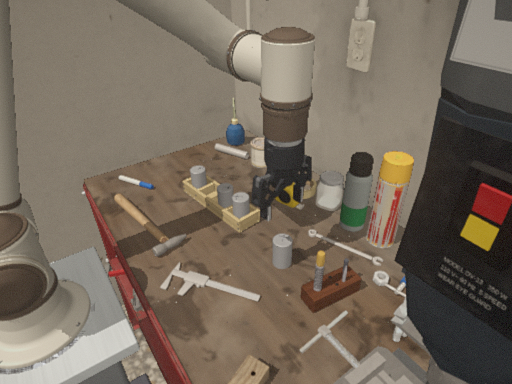

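Run:
```python
from h import *
st([.4925,-.1545,.055],187.5)
print(proj("scene",[.4906,-.1514,.139]),proj("scene",[.4925,-.1545,.07]))
zoom("top",290,150,80,60,10,"pics/t2.png")
```

```text
t 2.2 p [ 0.4927 -0.154   0.1634] yaw -172.34 tilt [-0.0002 -0.0004] w 0.085 F [-0.02 -1.    0.02] j [ 0.01  0.29 -0.38  0.   -0.9   0.12]
 turn 0.16
 shift mm (after turn) [  0.2  -0.5 108.4]
[[281.29894054 214.55289882]] [[282.14132844 239.74036069]]
```

View pics/t2.png

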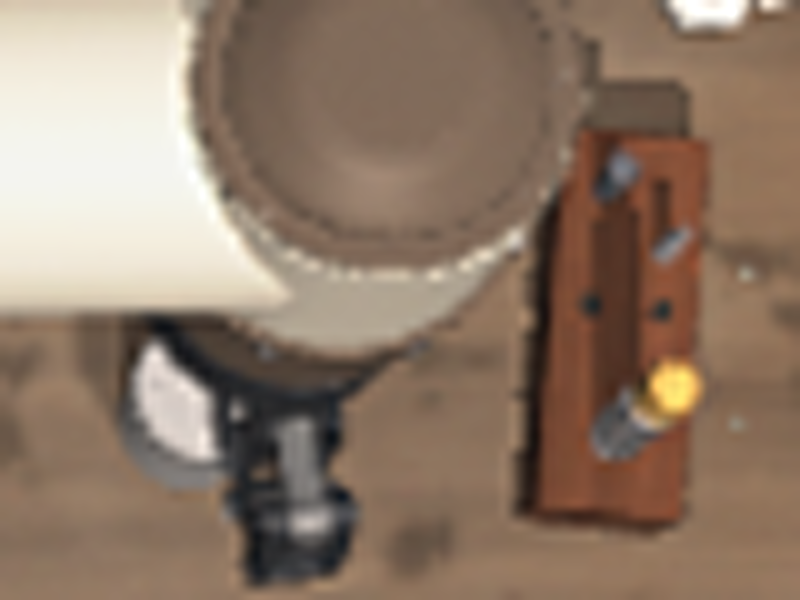

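Call:
play_rows(
  moves=[
    [[85,0,-0.5,25,0],[85,0,0,25,0],[85,0,0,25,0],[85,0,0,20,0],[85,0,0,13.5,0],[85,0,0,0,0],[85,0,0,0,0]],
  ],
)

```text
clock: 2.95
tool_pos: [0.4932, -0.1559, 0.0555]
tool_rot: [-0.065, 0.998, -0.0, 0.001]
force: [-0.5, 0.6, 0.5]
grip_width: 0.0849
```

Run:
```python
from h import *
def T2(x,y): return ((x+.5)/10-.5+290,(y+.5)/10-.5+150)
print("punch top",onz("top",*T2(677,387),.137),"shoulder",onz("top",*T2(610,440),.04))
st([.4925,-.1545,.055],187.5)
zoom("scene",230,180,120,100,6,"pics/s3.png")
```

```text
punch top [ 0.48221982 -0.28244076  0.137     ] shoulder [ 0.48130044 -0.28039066  0.04      ]
t 2.95 p [ 0.4932 -0.1559  0.0555] yaw -172.52 tilt [ 0.0014 -0.0003] w 0.0849 F [-0.47  0.61  0.46] j [ 0.01  0.44 -0.5   0.   -0.63  0.12]
 turn -0.02
 shift mm (after turn) [0.5 1.5 0.5]
```

View pics/s3.png

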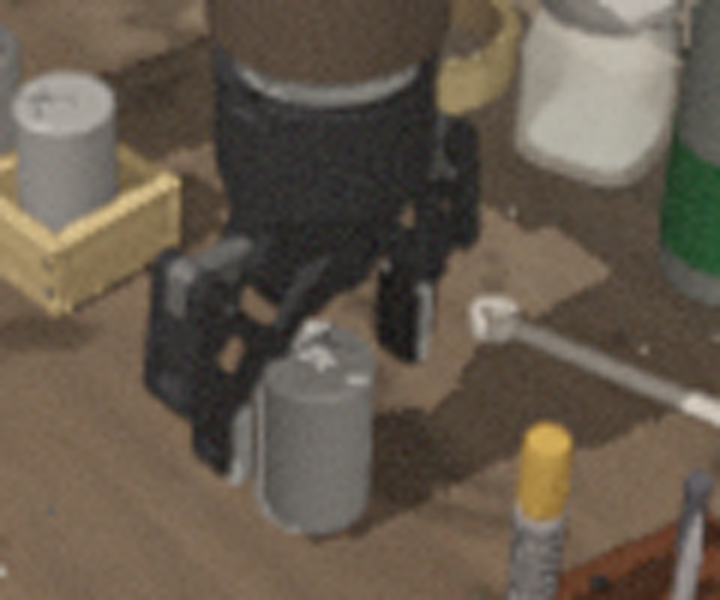

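The fingers stand on either side of the blank at about (310,430) in the crop, so I'll close on it.

Call:
play_rows(
  moves=[
    [[60,0,0,0,0],[50,0,0,0,0],[38,0,0,0,0],[38,0,0,0,0],[38,0,0,0,0],[38,0,0,0,0],[38,0,0,0,0]],
  ],
  squeeze=50,
)

```text
clock: 3.7
tool_pos: [0.4933, -0.1551, 0.0558]
tool_rot: [-0.066, 0.998, -0.0, 0.001]
force: [0.1, -0.1, 7.2]
grip_width: 0.0431
```

Call:
play_rows(
  moves=[
    [[38,0,0,-5,0],[38,0,0,-15,0],[38,0,0,-20,0],[38,0,0,-20,0],[38,0,0,-15,0],[38,0,0,-5,0],[38,0,0,0,0],[38,0,0,0,0]],
  ],
)

```text
clock: 4.5
tool_pos: [0.4914, -0.1549, 0.1336]
tool_rot: [-0.065, 0.998, 0.0, -0.001]
force: [-0.0, -0.4, -3.7]
grip_width: 0.0428
```

Run:
```python
from h import *
st([.4815,.1552,.135],187.5)
zoom("scene",230,130,120,130,5,"pics/s4.png")
```

```text
t 4.5 p [ 0.4914 -0.1549  0.1336] yaw -172.49 tilt [-0.0025  0.0006] w 0.0428 F [-0.04 -0.37 -3.66] j [ 0.01  0.33 -0.42 -0.   -0.83  0.12]
 turn 0.01
 shift mm (after turn) [-30.6 308.7  -1.4]
```

View pics/s4.png

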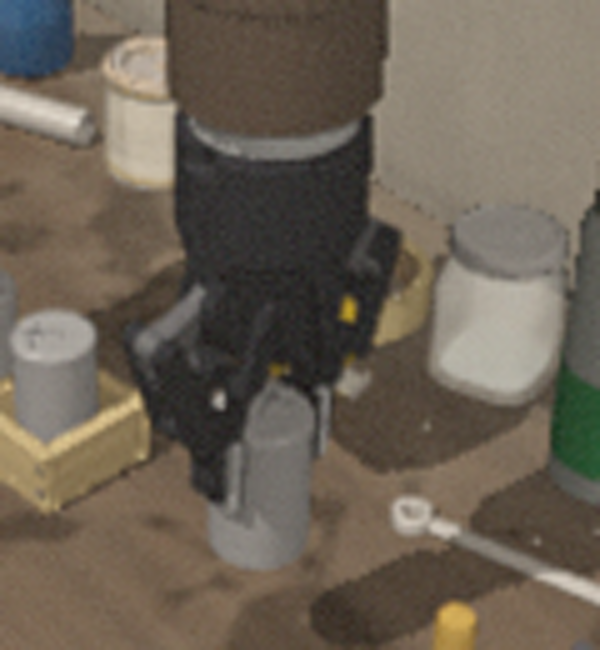

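Call:
play_rows(
  moves=[
    [[38,0,0,-21,0],[38,0,0,-20,0],[38,-2,20,0,0],[38,-4,38,0,0],[38,-4,40,0,0],[38,-4,40,0,0],[38,-4,40,0,0],[38,-4,40,0,0]],
  ],
)

```text
clock: 5.35
tool_pos: [0.4848, 0.0653, 0.1748]
tool_rot: [-0.066, 0.998, -0.0, -0.001]
force: [1.1, -0.5, -3.3]
grip_width: 0.0428
```

Call:
play_rows(
  moves=[
    [[38,-4,40,0,0],[38,-3,31,0,0],[38,-2,20,0,0],[38,0,0,0,0],[38,0,0,0,0],[38,0,0,0,0]],
  ],
)

```text
clock: 5.95
tool_pos: [0.4822, 0.1545, 0.1751]
tool_rot: [-0.065, 0.998, -0.0, -0.001]
force: [0.1, -0.7, -3.5]
grip_width: 0.043
```

Run:
```python
from h import *
st([.4817,.1555,.0645],187.5)
im=imaging.grab_frame("scene"); zoom("scene",150,90,130,130,5,"pics/s5.png",im)
im=imaging.grab_frame("top"); zoom("top",150,130,160,100,5,"pics/t5.png",im)
```

```text
t 5.95 p [0.4822 0.1545 0.1751] yaw -172.51 tilt [-0.0016 -0.001 ] w 0.043 F [ 0.14 -0.72 -3.48] j [ 0.63  0.26 -0.39 -0.   -0.92 -0.5 ]
 turn -0.01
 shift mm (after turn) [  0.4   1.1 110.6]
```

View pics/s5.png

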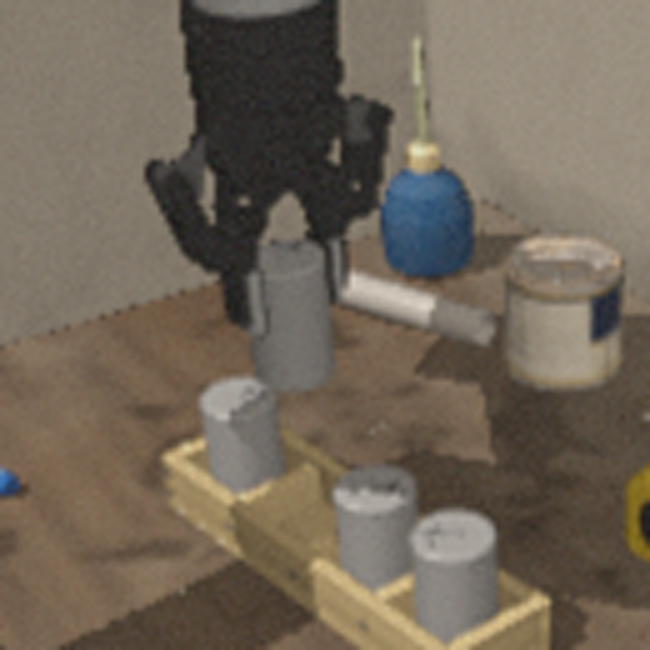

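View pics/t5.png

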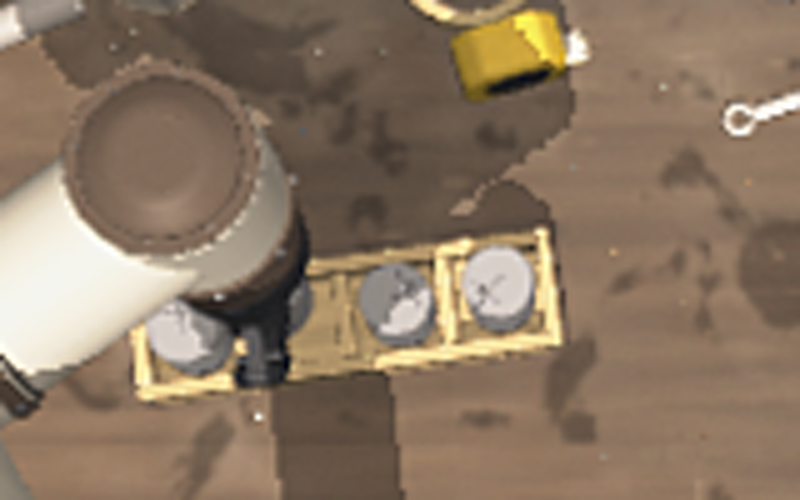

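Run:
```python
from h import *
import glob
for f,n,u0,v0 in(("pics/s5.png","scene",150,90),("pics/t5.png","top",150,130)):
    im=cv2.imread(f)
    def dr(P,col):
        p=(proj(n,P)-[u0,v0]+.5)*5; cv2.polylines(im,[np.round(p).astype(int)],True,col,1)
    t=np.linspace(0,2*np.pi,60)
    def ci(x,y,z): return np.c_[x+.022*np.cos(t),y+.022*np.sin(t),0*t+z]
    for z in(.12,.19): dr(ci(.4822,.1545,z),(0,0,255))
    for z in (.008,.078): dr(ci(.4817,.1555,z),(0,255,0))
    a=.1312;c,s=np.cos(a),np.sin(a)
    for y in(.0945,.0315,-.0315,-.0945):
        q=np.array([[-.027,y-.027],[.027,y-.027],[.027,y+.027],[-.027,y+.027]])
        dr(np.c_[.4857+c*q[:,0]-s*q[:,1],.1241+s*q[:,0]+c*q[:,1],np.full(4,.036)],(255,0,0))
    cv2.imwrite(f.replace(".png","o.png"),im)
```

```text
(no output)
```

View pics/s5o.png

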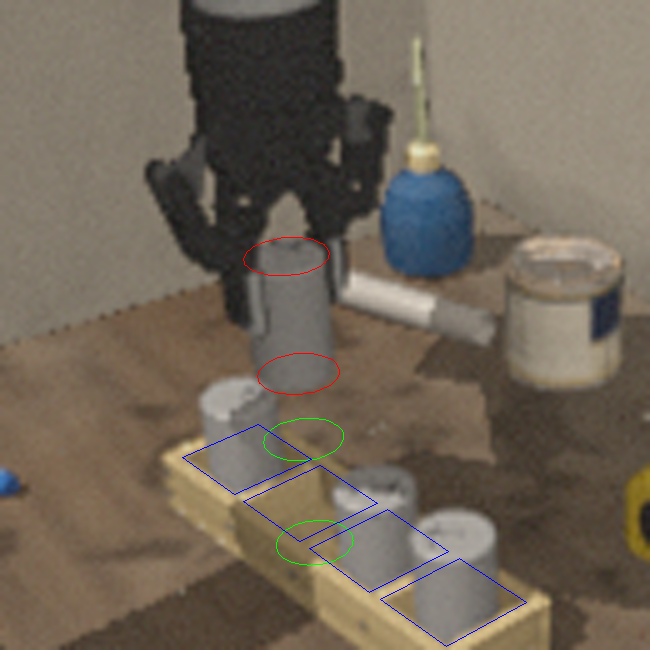

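View pics/t5o.png

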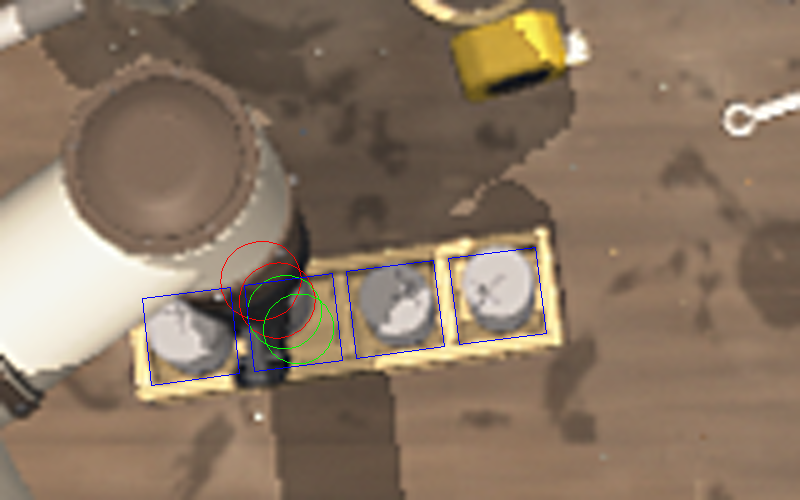

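Run:
```python
from h import *
st()
im=imaging.grab_frame("scene")
best=None
for r in models.silhouettes("blank_center","scene"):
    m=r["pixels"];ys,xs=np.nonzero(m);print(round(r["p"],2),np.round(r["location"],1),xs.min(),xs.max(),ys.min(),ys.max(),m.sum())
    if xs.min()>195 and ys.max()<175 and best is None: best=m
zoom("scene",190,125,40,50,12,"pics/s6.png",im)
if best is not None:
    np.save("/tmp/held.npy",best)
    for y in range(135,172): 
        x=np.nonzero(best[y])[0]
        if len(x): print(y,x.min(),x.max(),end="; ")
t=np.linspace(0,2*np.pi,60)
for y in(.1545,):
  P=np.r_[np.c_[.4822+.022*np.cos(t),y+.022*np.sin(t),0*t+.12],np.c_[.4822+.022*np.cos(t),y+.022*np.sin(t),0*t+.19]]
  p=proj("scene",P); print("\npred",p[:60].min(0),p[:60].max(0),p[60:].min(0),p[60:].max(0))
```

```text
t 6.05 p [0.4825 0.1543 0.1755] yaw -172.55 tilt [-0.0007 -0.0005] w 0.0429 F [ 0.15 -0.87 -2.94] j [ 0.63  0.26 -0.39 -0.   -0.92 -0.5 ]
0.86 [152.  210.8] 200 216 137 168 444
137 205 211; 138 203 213; 139 202 214; 140 202 214; 141 202 215; 142 202 215; 143 202 215; 144 202 215; 145 202 215; 146 203 215; 147 203 215; 148 203 215; 149 203 215; 150 203 215; 151 203 215; 152 203 215; 153 203 216; 154 203 216; 155 203 216; 156 202 216; 157 201 216; 158 200 216; 159 200 216; 160 200 216; 161 200 216; 162 200 216; 163 201 216; 164 201 216; 165 201 216; 166 202 215; 167 203 214; 168 205 211; 
pred [200.961791  160.0921894] [217.34161658 168.31230384] [198.18848713 136.89317902] [215.26415002 144.55356609]
```

View pics/s6.png

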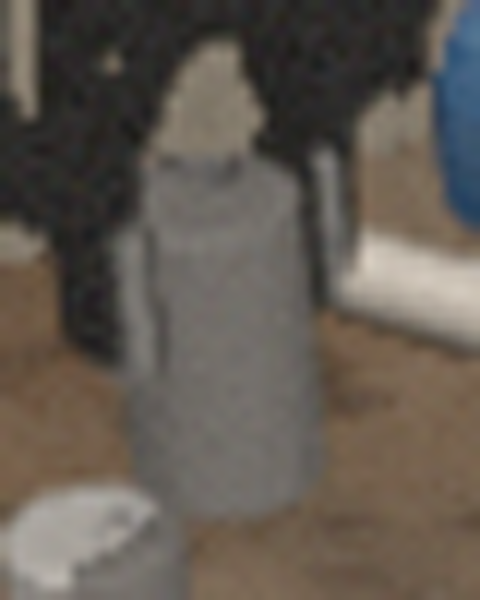

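Call:
play_rows(
  moves=[
    [[38,0,0,15,0],[38,0,0,20,0],[38,0,0,20,0],[38,0,0,15,0],[38,0,0,5,0],[38,0,0,0,0],[38,0,0,0,0]],
  ],
)

```text
clock: 6.85
tool_pos: [0.4833, 0.1555, 0.1016]
tool_rot: [-0.066, 0.998, 0.0, 0.001]
force: [-0.5, -0.3, -3.6]
grip_width: 0.0428
```

Run:
```python
from h import *
st([.4817,.1555,.0635],187.5)
im=imaging.grab_frame("scene"); zoom("scene",175,130,75,75,8,"pics/s7.png",im)
im=imaging.grab_frame("top"); zoom("top",165,150,110,75,7,"pics/t7.png",im)
for f,n,u0,v0,k in(("pics/s7.png","scene",175,130,8),("pics/t7.png","top",165,150,7)):
    im=cv2.imread(f)
    def dr(P,col):
        p=(proj(n,P)-[u0,v0]+.5)*k; cv2.polylines(im,[np.round(p).astype(int)],True,col,1)
    a=.1312;c,s=np.cos(a),np.sin(a)
    for y in(.0945,.0315,-.0315,-.0945):
        q=np.array([[-.027,y-.027],[.027,y-.027],[.027,y+.027],[-.027,y+.027]])
        dr(np.c_[.4857+c*q[:,0]-s*q[:,1],.1241+s*q[:,0]+c*q[:,1],np.full(4,.036)],(255,0,0))
    t=np.linspace(0,2*np.pi,60); z=.1-.0555
    dr(np.c_[.482+.022*np.cos(t),.1545+.022*np.sin(t),0*t+z],(0,0,255))
    cv2.imwrite(f.replace(".png","o.png"),im)
```

```text
t 6.85 p [0.4833 0.1555 0.1016] yaw -172.46 tilt [0.0015 0.0007] w 0.0428 F [-0.52 -0.28 -3.64] j [ 0.63  0.36 -0.48  0.   -0.74 -0.5 ]
 turn 0.04
 shift mm (after turn) [ 1.6  0.2 38.1]
```

View pics/s7o.png

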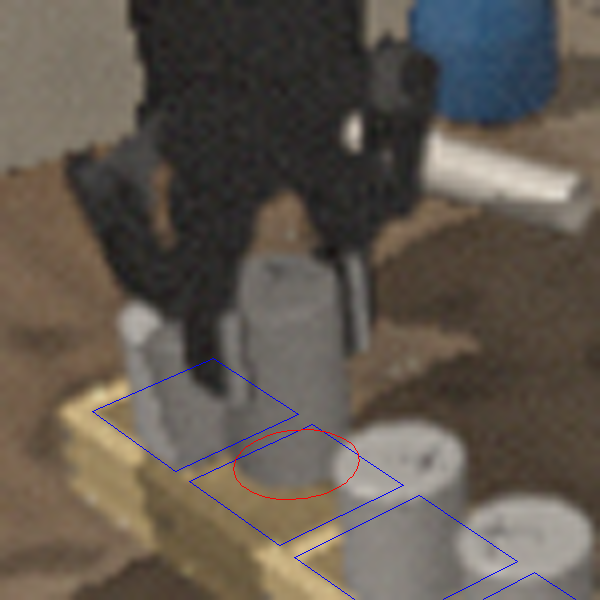

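View pics/s7.png

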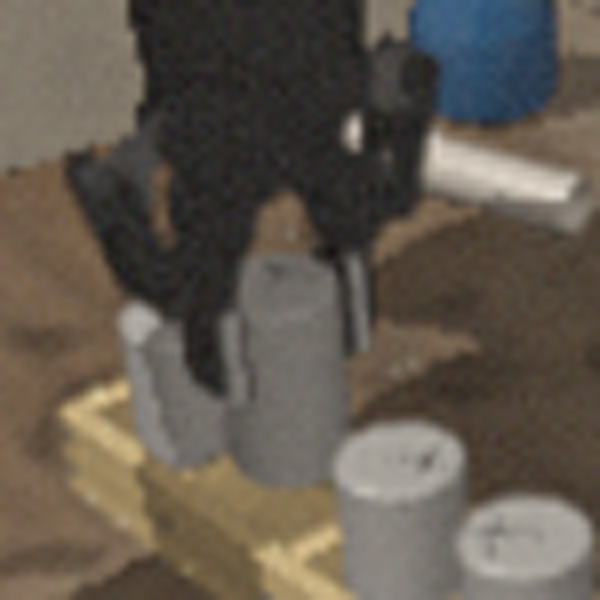

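View pics/t7o.png

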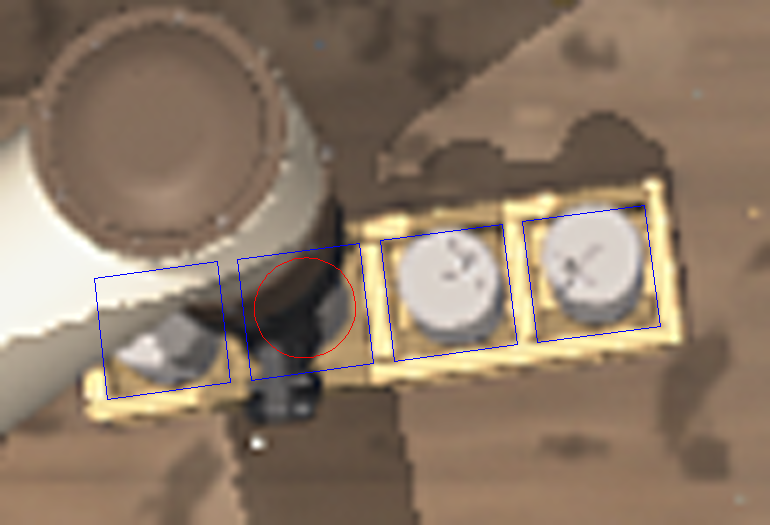

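Call:
play_rows(
  moves=[
    [[38,1.5,-1.5,0,0],[38,0,0,0,0],[38,0,0,8,0],[38,0,0,8,0],[38,0,0,8,0],[38,0,0,0,0],[38,0,0,0,0]],
  ],
)

```text
clock: 7.65
tool_pos: [0.4813, 0.1536, 0.0763]
tool_rot: [-0.066, 0.998, -0.0, -0.0]
force: [0.3, 0.7, -3.1]
grip_width: 0.0428
```

Run:
```python
from h import *
st([.4817,.154,.0635],187.5)
zoom("scene",175,130,75,75,8,"pics/s8.png")
```

```text
t 7.65 p [0.4813 0.1536 0.0763] yaw -172.45 tilt [-0.0008 -0.0007] w 0.0428 F [ 0.34  0.7  -3.06] j [ 0.63  0.39 -0.5   0.   -0.67 -0.5 ]
 turn 0.05
 shift mm (after turn) [-0.5  0.4 12.8]
```

View pics/s8.png

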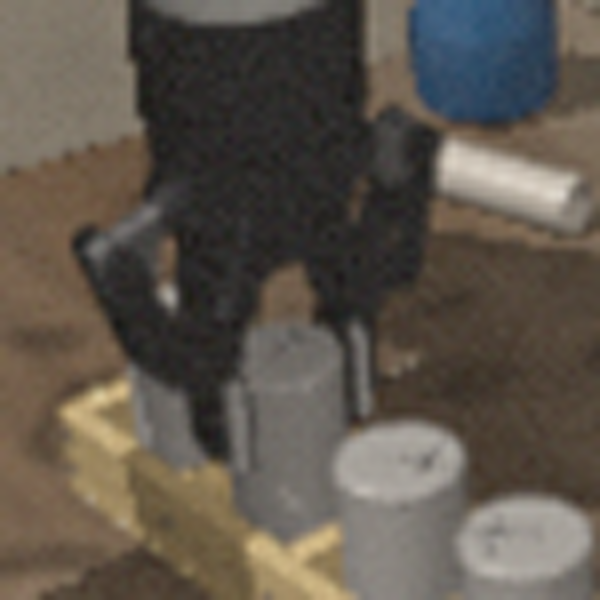

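Call:
play_rows(
  moves=[
    [[38,0,0,4,0],[38,0,0,4,0],[38,0,0,1,0],[38,0,0,0,0],[38,0,0,0,0]],
  ],
)

```text
clock: 8.2
tool_pos: [0.4814, 0.1537, 0.0679]
tool_rot: [-0.066, 0.998, 0.0, 0.0]
force: [-0.0, -0.8, -3.5]
grip_width: 0.043
```

Call:
play_rows(
  moves=[
    [[38,0,0,1,0],[38,0,0,0,0],[38,0,0,0,0]],
  ],
)

```text
clock: 8.5
tool_pos: [0.4814, 0.1537, 0.0668]
tool_rot: [-0.066, 0.998, 0.0, 0.0]
force: [0.2, -0.5, -3.0]
grip_width: 0.043
```

Call:
play_rows(
  moves=[
    [[38,0,0,1,0],[38,0,0,0,0],[38,0,0,0,0]],
  ],
)

```text
clock: 8.8
tool_pos: [0.4814, 0.1537, 0.0658]
tool_rot: [-0.066, 0.998, -0.0, -0.0]
force: [-0.1, -0.1, -4.0]
grip_width: 0.0429
```

Call:
play_rows(
  moves=[
    [[38,0,0,1,0],[38,0,0,0,0],[38,0,0,0,0]],
  ],
)

```text
clock: 9.1
tool_pos: [0.4813, 0.1537, 0.0648]
tool_rot: [-0.066, 0.998, -0.0, -0.0]
force: [-0.2, -0.9, -2.9]
grip_width: 0.0431
```

Call:
play_rows(
  moves=[
    [[38,0,0,1,0],[38,0,0,0,0],[38,0,0,0,0]],
  ],
)

```text
clock: 9.4
tool_pos: [0.4815, 0.1537, 0.0638]
tool_rot: [-0.066, 0.998, 0.0, 0.0]
force: [-0.8, -0.3, -2.9]
grip_width: 0.0426
```

Call:
play_rows(
  moves=[
    [[38,0,0,0.6,0],[38,0,0,0,0],[38,0,0,0,0]],
  ],
)

```text
clock: 9.7
tool_pos: [0.4815, 0.1538, 0.0638]
tool_rot: [-0.066, 0.998, 0.0, 0.0]
force: [-1.0, -1.2, 4.4]
grip_width: 0.0425
```

Call:
play_rows(
  moves=[
    [[43,0,0,0,0],[46,0,0,0,0],[52,0,0,0,0],[58,0,0,0,0],[65,0,0,0,0],[65,0,0,0,0]],
  ],
)

```text
clock: 10.3
tool_pos: [0.4814, 0.1537, 0.0631]
tool_rot: [-0.066, 0.998, -0.0, -0.0]
force: [0.4, 0.6, 0.5]
grip_width: 0.065
```

Run:
```python
from h import *
st()
zoom("scene",175,130,75,75,8,"pics/s9.png")
```

```text
t 10.3 p [0.4814 0.1537 0.0631] yaw -172.47 tilt [-0. -0.] w 0.065 F [0.37 0.61 0.49] j [ 0.63  0.42 -0.52  0.   -0.64 -0.5 ]
```

View pics/s9.png

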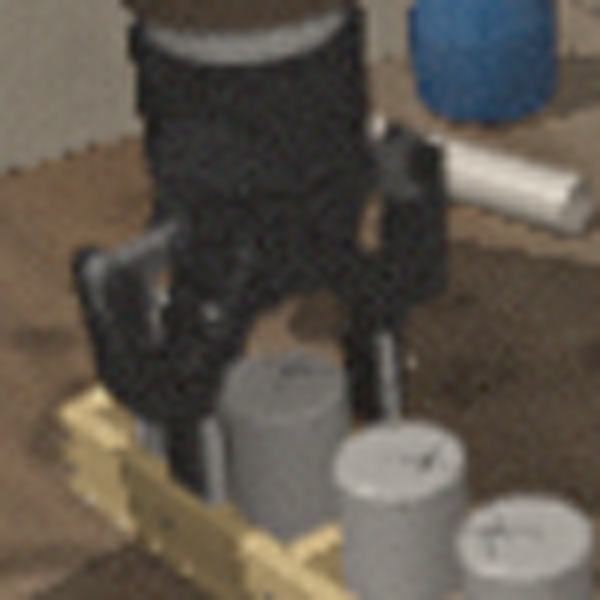

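The blank has been let go and stands upright in the cell; in the crop its top is at (285,385). Next I lift straight up and move towards the punch.

Call:
play_rows(
  moves=[
    [[65,0,0,-5,0],[65,0,0,-15,0],[65,0,0,-25,0],[65,0,0,-30,0],[65,0,0,-30,0],[65,0,0,-15,0],[50,0,0,0,0],[45,0,0,0,0]],
  ],
)

```text
clock: 11.15
tool_pos: [0.481, 0.1535, 0.1831]
tool_rot: [-0.066, 0.998, 0.0, -0.0]
force: [-0.3, -0.2, -0.6]
grip_width: 0.0451
```

Run:
```python
from h import *
st([.4818,-.282,.18],187.5)
```

```text
t 11.15 p [0.481  0.1535 0.1831] yaw -172.49 tilt [-0.0002  0.0004] w 0.0451 F [-0.3  -0.19 -0.58] j [ 0.63  0.25 -0.38 -0.   -0.94 -0.5 ]
 turn 0.01
 shift mm (after turn) [  56.  -431.9    3.1]
```

Call:
play_rows(
  moves=[
    [[45,2,-20,0,0],[45,5,-39,0,0],[45,5,-39,0,0],[45,5,-39,0,0],[45,5,-39,0,0],[45,6,-40,0,0],[45,5,-39,0,0],[45,5,-39,0,0]],
  ],
)

```text
clock: 11.95
tool_pos: [0.4811, -0.1443, 0.1817]
tool_rot: [-0.066, 0.998, 0.0, -0.002]
force: [0.5, 0.1, -0.1]
grip_width: 0.045
```

Call:
play_rows(
  moves=[
    [[45,5,-39,0,0],[45,5,-39,0,0],[45,5,-39,0,0],[45,3,-21,0,0],[45,0,0,0,0],[45,0,0,0,0],[45,0,0,0,0]],
  ],
)

```text
clock: 12.65
tool_pos: [0.4821, -0.281, 0.1824]
tool_rot: [-0.066, 0.998, 0.0, -0.001]
force: [0.5, 0.5, 0.5]
grip_width: 0.0448
```

Run:
```python
from h import *
st([.4818,-.282,.104],187.5)
im=imaging.grab_frame("scene"); cv2.imwrite("pics/scene10.png",im[:,:,::-1]);zoom("scene",175,155,100,75,8,"pics/s10.png",im)
zoom("scene",260,190,120,120,5,"pics/s10b.png",im)
im=imaging.grab_frame("top"); zoom("top",165,165,100,60,8,"pics/t10.png",im)
```

```text
t 12.65 p [ 0.4821 -0.281   0.1824] yaw -172.42 tilt [-0.0016  0.0007] w 0.0448 F [0.54 0.46 0.48] j [-0.24  0.33 -0.26 -0.   -0.98  0.37]
 turn 0.08
 shift mm (after turn) [ 0.5 -0.9 78.4]
```

View pics/s10.png

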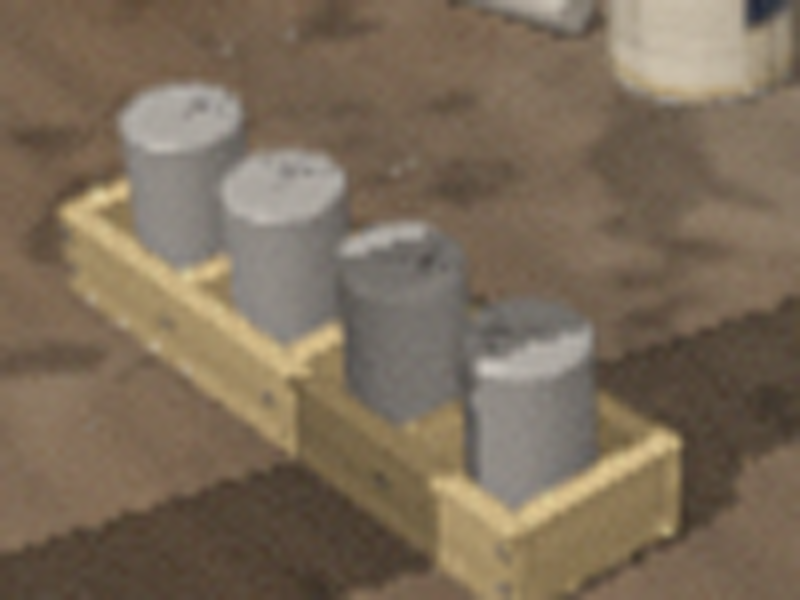

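View pics/t10.png

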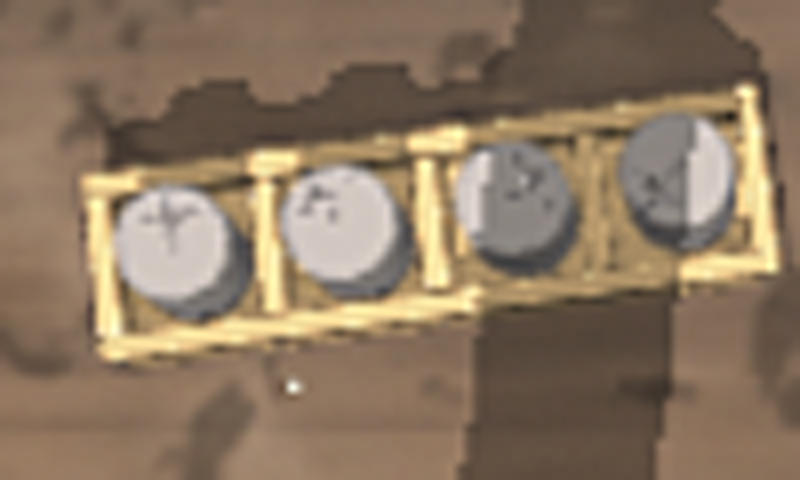

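View pics/s10b.png

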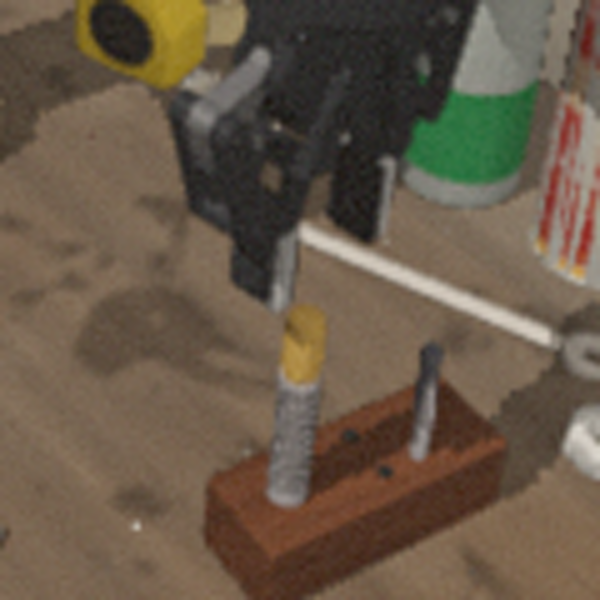

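Run:
```python
from h import *
G={}
for n in("scene","top"):
    a=np.mean([imaging.grab_frame(n).astype(np.float32) for _ in range(5)],0); np.save(f"/tmp/avg_{n}.npy",a)
    g=a.mean(2)
    # rectified grid centred near blank
    cx,cy=.4815,.157; r=np.arange(-34,34.01,.25)/1000
    X,Y=np.meshgrid(r,r)   # cols: -y dir (right), rows: -x down
    P=np.c_[(cx-Y).ravel(),(cy-X).ravel(),np.full(X.size,.078)]
    p=proj(n,P).astype(np.float32)
    R=cv2.remap(g.astype(np.float32),p[:,0].reshape(X.shape),p[:,1].reshape(X.shape),cv2.INTER_CUBIC)
    G[n]=R
out=np.hstack([cv2.resize(np.clip((G[n]-60)*1.6,0,255),(390,390)) for n in G]); cv2.imwrite("pics/rect.png",out)
for n in G: print(n,G[n].min(),G[n].max())
```

```text
scene 82.18648 187.82053
top 48.818398 240.10837[ WARN:0@14.824] global loadsave.cpp:1063 imwrite_ Unsupported depth image for selected encoder is fallbacked to CV_8U.
```

View pics/rect.png

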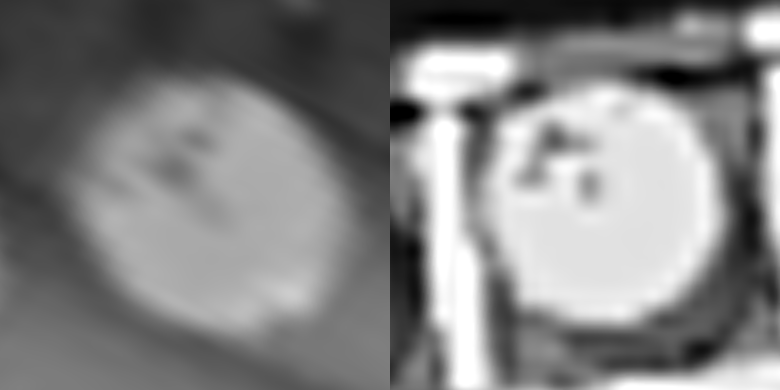

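```bash
cat > fit.py <<'E'
from h import *
from scipy.optimize import least_squares, minimize
def setup(n,c0,zt=.078):
    g=np.load(f"/tmp/avg_{n}.npy").mean(2)
    t=np.linspace(0,2*np.pi,60)
    e=proj(n,np.c_[c0[0]+.024*np.cos(t),c0[1]+.024*np.sin(t),0*t+zt])
    u0,v0=np.floor(e.min(0)).astype(int); u1,v1=np.ceil(e.max(0)).astype(int)
    us,vs=np.meshgrid(np.arange(u0,u1+1),np.arange(v0,v1+1))
    k=(np.arange(9)-4)/9*1.4   # slightly wide psf
    du,dv=np.meshgrid(k,k)
    U=us.ravel()[:,None]+du.ravel(); V=vs.ravel()[:,None]+dv.ravel()
    c=imaging.calibration(n);K=np.array(c["K"]);T=np.array(c["T"])
    d=np.stack([(U-K[0,2])/K[0,0],-(V-K[1,2])/K[1,1],-np.ones_like(U)],-1)@T[:3,:3].T
    P=T[:3,3]+d*((zt-T[2,3])/d[...,2])[...,None]
    return P[...,:2],g[v0:v1+1,u0:u1+1].ravel()
def model(P,c,th,w=.6e-3):
    q=P-c; x=q[...,0]*np.cos(th)+q[...,1]*np.sin(th); y=-q[...,0]*np.sin(th)+q[...,1]*np.cos(th)
    r=np.hypot(x,y); a=x-.010
    L=((np.abs(y)<w)&(np.abs(a)<.013))|((np.abs(a)<w)&(np.abs(y)<.013))|(np.abs(np.hypot(a,y)-.004)<w*.7)
    return (r<.022).mean(1),(L&(r<.022)).mean(1),r.max(1)
if __name__=="__main__":
    c0=np.array([.480,.1537]); D={n:setup(n,c0) for n in("scene","top")}
    def cost(n,c,th):
        P,g=D[n]; cov,L,rm=model(P,c,th); m=rm<.0225
        if m.sum()<10: return 1e9
        A=np.c_[np.ones(m.sum()),L[m],(P[m].mean(1)-c)/.02]; s,_,_,_=np.linalg.lstsq(A,g[m],rcond=None)
        r=A@s-g[m]; return (r**2).sum()/((g[m]-g[m].mean())**2).sum()+ (5 if s[1]>0 else 0)
    for n in D:
        res=[]
        for th in np.radians(np.arange(0,360,4)):
            for dx in np.arange(-3,3.1,1):
                for dy in np.arange(-3,3.1,1):
                    c=c0+np.array([dx,dy])/1000
                    res.append((cost(n,c,th),np.degrees(th),dx,dy))
        res.sort(); 
        for r in res[:6]:
            th=np.radians(r[1]); c=c0+np.array(r[2:])/1000
            print(n,np.round(r,3),"cross",np.round(c+.01*np.array([np.cos(th),np.sin(th)]),4))
    res=[]
    for th in np.radians(np.arange(0,360,4)): res.append((cost("scene",c0,th)+cost("top",c0,th),np.degrees(th)))
    print(sorted(res)[:4])
E
python3 fit.py
```

```text
scene [ 0.252 40.     0.     1.   ] cross [0.4877 0.1611]
scene [ 0.259 36.     0.     1.   ] cross [0.4881 0.1606]
scene [ 0.276 36.    -1.     1.   ] cross [0.4871 0.1606]
scene [ 0.283 32.    -1.     1.   ] cross [0.4875 0.16  ]
scene [ 0.287 36.     0.     2.   ] cross [0.4881 0.1616]
scene [ 0.29 44.    0.    1.  ] cross [0.4872 0.1616]
top [ 0.58 36.    1.    1.  ] cross [0.4891 0.1606]
top [ 0.602 40.     1.     0.   ] cross [0.4887 0.1601]
top [ 0.609 32.     0.     1.   ] cross [0.4885 0.16  ]
top [ 0.609 32.     1.     1.   ] cross [0.4895 0.16  ]
top [ 0.609 40.     1.     1.   ] cross [0.4887 0.1611]
top [ 0.617 36.     0.     1.   ] cross [0.4881 0.1606]
[(np.float64(0.9955255432405823), np.float64(40.0)), (np.float64(1.007103112913869), np.float64(36.0)), (np.float64(1.028978397332304), np.float64(44.0)), (np.float64(1.109281609403467), np.float64(32.0))]
```

The blank stands in the second cell. The cross fit from both cameras agrees at about (0.488, 0.161). Now I descend over the punch.

Call:
play_rows(
  moves=[
    [[45,0.5,-0.5,0,0],[45,0,0,0,0],[45,0,0,15,0],[45,0,0,15,0],[45,0,0,10,0],[45,0,0,0,0],[45,0,0,0,0]],
  ],
)

```text
clock: 13.95
tool_pos: [0.4823, -0.2827, 0.1434]
tool_rot: [-0.066, 0.998, -0.0, 0.0]
force: [-0.2, -0.3, -0.1]
grip_width: 0.0447
```

Run:
```python
from h import *
st([.4818,-.282,.104],187.5)
im=imaging.grab_frame("scene");zoom("scene",270,200,100,100,6,"pics/s11b.png",im)
im=imaging.grab_frame("top"); zoom("top",310,150,80,60,10,"pics/t11.png",im)
```

```text
t 13.95 p [ 0.4823 -0.2827  0.1434] yaw -172.45 tilt [ 0.0001 -0.0004] w 0.0447 F [-0.23 -0.34 -0.05] j [-0.24  0.38 -0.31  0.   -0.89  0.37]
 turn 0.05
 shift mm (after turn) [ 0.4  0.7 39.4]
```

View pics/s11b.png

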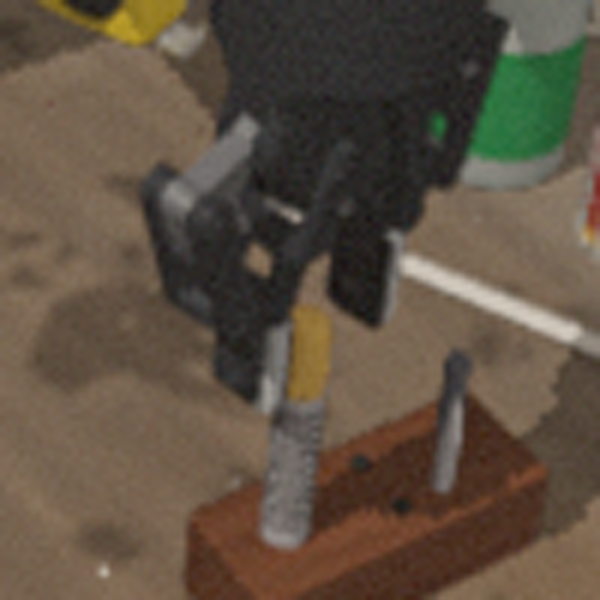

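View pics/t11.png

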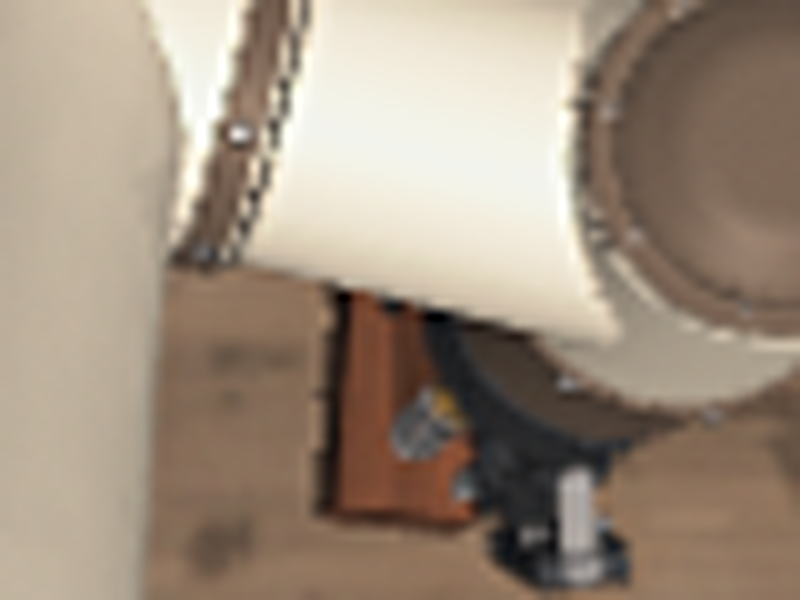

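Run:
```python
from h import *
a=np.radians(7.5); jx=np.array([np.cos(a),np.sin(a),0])
for z in(.121,.127,.133):
    for s in(-.0225,0,.0225):
        p=(proj("scene",np.array([.4823,-.2827,z])+s*jx)[0]-[270,200]+.5)*6; print(z,s,p.round(0))
for z in(.04,.137): print("punch pred",((proj("scene",[.4818,-.282,z])[0]-[270,200]+.5)*6).round(0))
```

```text
0.121 -0.0225 [260. 395.]
0.121 0 [308. 359.]
0.121 0.0225 [354. 324.]
0.127 -0.0225 [261. 381.]
0.127 0 [309. 345.]
0.127 0.0225 [356. 310.]
0.133 -0.0225 [262. 367.]
0.133 0 [311. 331.]
0.133 0.0225 [358. 296.]
punch pred [284. 534.]
punch pred [309. 321.]
```

Call:
play_rows(
  moves=[
    [[45,0.3,0.5,10,0],[45,0,0,15,0],[45,0,0,10,0],[45,0,0,4,0],[45,0,0,0,0],[45,0,0,0,0]],
  ],
)

```text
clock: 14.65
tool_pos: [0.4821, -0.2822, 0.1045]
tool_rot: [-0.066, 0.998, -0.0, 0.0]
force: [-0.7, -0.1, -0.0]
grip_width: 0.0452
```

Run:
```python
from h import *
st([.4818,-.282,.104],187.5)
im=imaging.grab_frame("scene");zoom("scene",270,200,100,100,6,"pics/s12.png",im)
```

```text
t 14.65 p [ 0.4821 -0.2822  0.1045] yaw -172.45 tilt [ 0.0006 -0.0004] w 0.0452 F [-0.68 -0.1  -0.02] j [-0.24  0.43 -0.35  0.   -0.8   0.37]
 turn 0.05
 shift mm (after turn) [0.2 0.2 0.5]
```

View pics/s12.png

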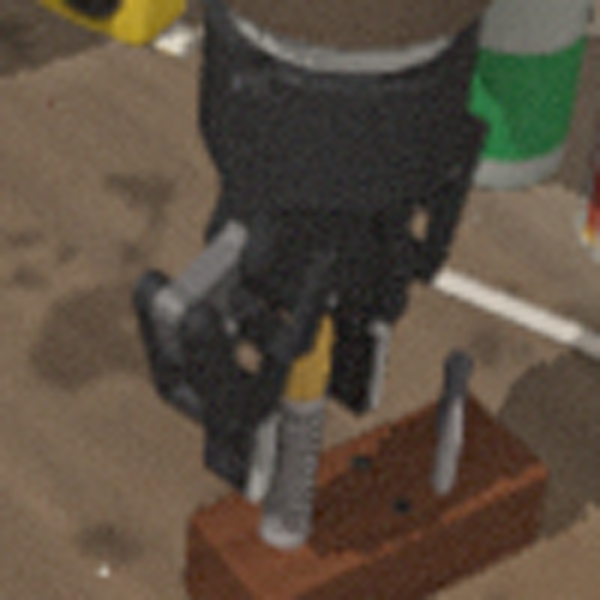

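Call:
play_rows(
  moves=[
    [[30,0,0,0,0],[22,0,0,0,0],[16,0,0,0,0],[10,0,0,0,0],[10,0,0,0,0],[10,0,0,0,0],[10,0,0,0,0]],
  ],
  squeeze=60,
)

```text
clock: 15.4
tool_pos: [0.4823, -0.2822, 0.1047]
tool_rot: [-0.066, 0.998, -0.0, 0.001]
force: [1.3, 0.7, 3.0]
grip_width: 0.0146
```

Call:
play_rows(
  moves=[
    [[10,0,0,-5,0],[10,0,0,-10,0],[10,0,0,-20,0],[10,0,0,-25,0],[10,0,0,-20,0],[10,0,0,-10,0],[10,0,0,0,0],[10,0,0,0,0]],
  ],
)

```text
clock: 16.2
tool_pos: [0.4807, -0.2817, 0.1933]
tool_rot: [-0.065, 0.998, 0.001, -0.001]
force: [-0.1, -0.4, -2.5]
grip_width: 0.0142
```

Run:
```python
from h import *
st([.487,.140,.22],187.5)
im=imaging.grab_frame("scene");zoom("scene",270,160,100,120,5,"pics/s13.png",im)
im=imaging.grab_frame("top"); zoom("top",310,150,80,60,10,"pics/t13.png",im)
```

```text
t 16.2 p [ 0.4807 -0.2817  0.1933] yaw -172.49 tilt [-0.0023  0.0012] w 0.0142 F [-0.12 -0.45 -2.52] j [-0.24  0.32 -0.25 -0.   -1.    0.37]
 turn 0.01
 shift mm (after turn) [-61.3 417.2 -26.7]
```

View pics/s13.png

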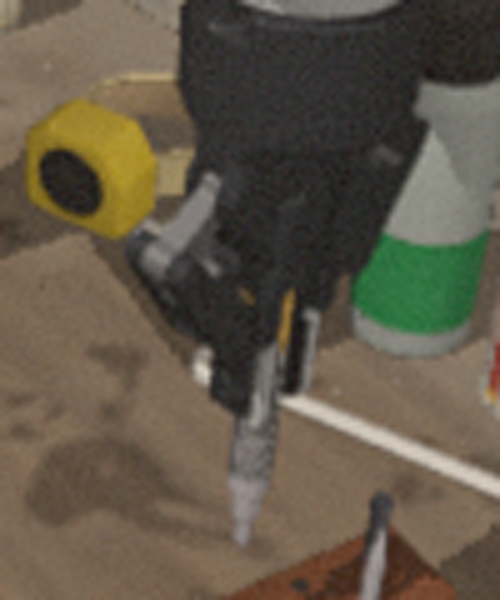

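View pics/t13.png

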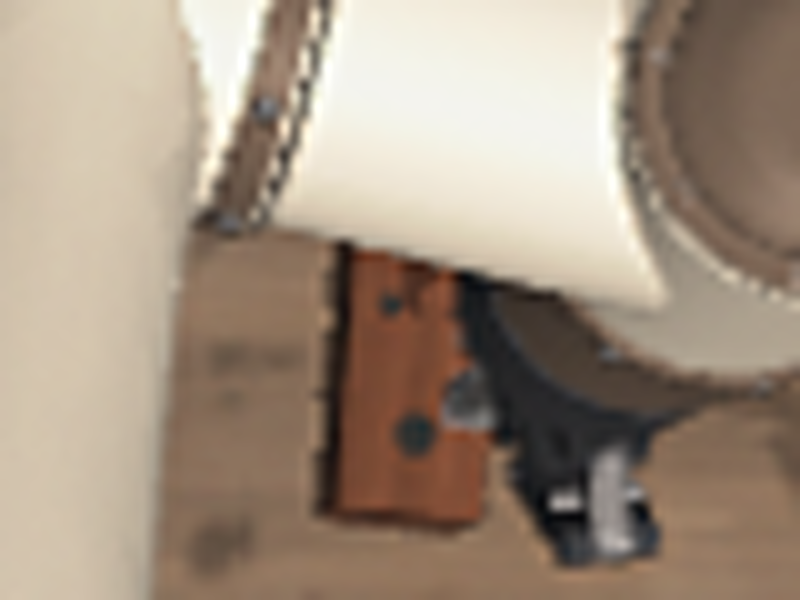

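```bash
cat >> h.py <<'E'
def ptip(n,P,u0,v0,k): return ((proj(n,P)-[u0,v0]+.5)*k).round(0)
E
python3 - <<'E'
from h import *
st()
im=imaging.grab_frame("scene");zoom("scene",300,220,50,60,12,"pics/s14.png",im)
P=np.array([[.4815,-.282,.1945-.098+z] for z in(0,.012,.034,.06,.08)])
print(ptip("scene",P,300,220,12))
E
```

```text
t 16.3 p [ 0.4807 -0.2817  0.1928] yaw -172.48 tilt [-0.0032  0.0013] w 0.0143 F [ 0.6   0.76 -2.29] j [-0.24  0.32 -0.25 -0.   -1.    0.37]
[[235. 589.]
 [241. 535.]
 [253. 433.]
 [268. 307.]
 [279. 207.]]
```

View pics/s14.png

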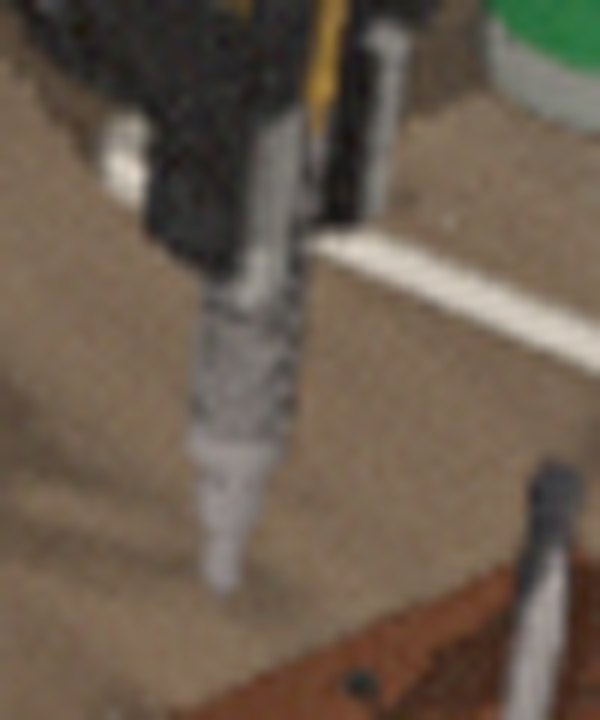

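The punch is held and upright, with its tip at (222,590) in the crop, and it is clear of the block. I'll carry it over the crate next.

Call:
play_rows(
  moves=[
    [[10,0,0,-12,0],[10,0,0,-10,0],[10,-3,20,0,0],[10,-5,35,0,0],[10,-5,35,0,0],[10,-5,35,0,0],[10,-5,35,0,0],[10,-5,35,0,0]],
  ],
)

```text
clock: 17.15
tool_pos: [0.4842, -0.0837, 0.2175]
tool_rot: [-0.066, 0.998, -0.0, 0.001]
force: [0.2, 0.1, -0.9]
grip_width: 0.0144
```

Call:
play_rows(
  moves=[
    [[10,-5,35,0,0],[10,-5,35,0,0],[10,-5,35,0,0],[10,-5,35,0,0],[10,-5,35,0,0],[10,-5,35,0,0],[10,0,0,0,0],[10,0,0,0,0]],
  ],
)

```text
clock: 17.95
tool_pos: [0.4862, 0.1279, 0.217]
tool_rot: [-0.067, 0.998, 0.0, 0.0]
force: [0.5, -0.9, -1.9]
grip_width: 0.0143
```

Run:
```python
from h import *
st([.489,.161,.2],187.5)
```

```text
t 17.95 p [0.4862 0.1279 0.217 ] yaw -172.36 tilt [0.0008 0.0004] w 0.0143 F [ 0.5  -0.94 -1.91] j [ 0.58  0.21 -0.34  0.   -1.02 -0.45]
 turn 0.14
 shift mm (after turn) [-7.1 32.4 17. ]
```

Call:
play_rows(
  moves=[
    [[10,-3,16,0,0],[10,-4,16,0,0],[10,0,0.5,10,0],[10,0,0,7,0],[10,0,0,0,0],[10,0,0,0,0],[10,0,0,0,0]],
  ],
)

```text
clock: 18.65
tool_pos: [0.4889, 0.1599, 0.1994]
tool_rot: [-0.066, 0.998, -0.0, 0.0]
force: [-0.3, 0.3, -1.9]
grip_width: 0.0146
```

Run:
```python
from h import *
st([.489,.161,.2],187.5)
im=np.mean([imaging.grab_frame("scene").astype(float) for _ in range(4)],0);zoom("scene",185,130,50,60,12,"pics/s15.png",im)
im=np.mean([imaging.grab_frame("top").astype(float) for _ in range(2)],0);zoom("top",165,150,80,60,10,"pics/t15.png",im)
print(ptip("scene",[[.4878,.161,.078],[.4874,.1607,.102],[.4874,.1607,.136]],185,130,12))
```

```text
t 18.65 p [0.4889 0.1599 0.1994] yaw -172.49 tilt [ 0.0003 -0.    ] w 0.0146 F [-0.26  0.3  -1.87] j [ 0.63  0.25 -0.34  0.   -0.98 -0.5 ]
 turn 0.01
 shift mm (after turn) [-0.2  1.1 -0.6]
[[320. 554.]
 [310. 466.]
 [297. 335.]][ WARN:0@6.123] global loadsave.cpp:1063 imwrite_ Unsupported depth image for selected encoder is fallbacked to CV_8U.
```

View pics/s15.png

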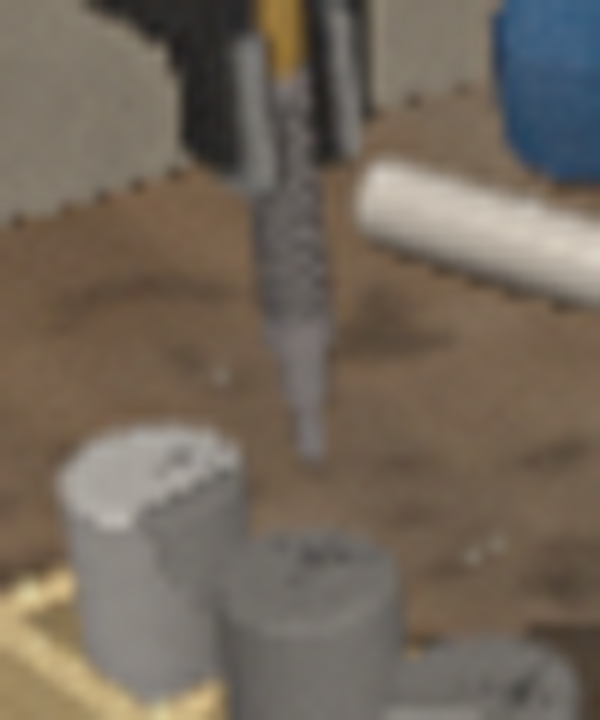

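View pics/t15.png

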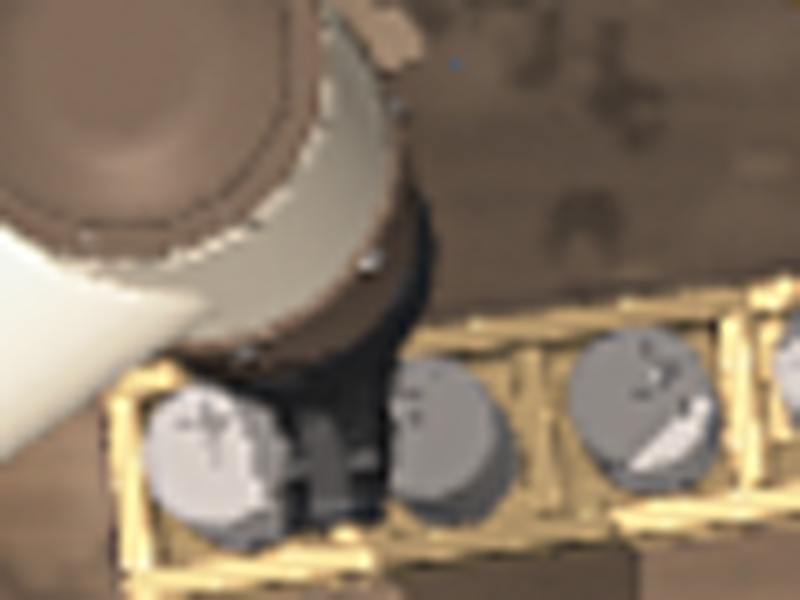

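Run:
```python
from h import *
for v in(458,464): print(onz("scene",(313+.5)/12-.5+185,(v+.5)/12-.5+130,.1014))
for z in (.0994,.1034): print(onz("scene",(313+.5)/12-.5+185,(462+.5)/12-.5+130,z))
```

```text
[0.49006936 0.16419268 0.1014    ]
[0.48878034 0.16181212 0.1014    ]
[0.49068227 0.16569002 0.0994    ]
[0.48773648 0.1595189  0.1034    ]
```

Call:
play_rows(
  moves=[
    [[10,0,0,5,0],[10,0,0,5,0],[10,0,0,4,0],[10,0,0,3,0],[10,0,0,0,0],[10,0,0,0,0]],
  ],
)

```text
clock: 19.55
tool_pos: [0.4888, 0.1602, 0.1821]
tool_rot: [-0.066, 0.998, -0.0, -0.0]
force: [0.5, 0.2, -0.8]
grip_width: 0.0146
```

Run:
```python
from h import *
st([.4893,.1602,.1765],187.5)
im=np.mean([imaging.grab_frame("scene").astype(float) for _ in range(6)],0);zoom("scene",195,160,30,30,20,"pics/s16.png",im)
np.save("/tmp/a16.npy",im)
print(ptip("scene",[[.4878,.161,.078],[.4885,.1603,.078]],195,160,20))
```

```text
t 19.55 p [0.4888 0.1602 0.1821] yaw -172.46 tilt [-0.0001 -0.0002] w 0.0146 F [ 0.5   0.16 -0.76] j [ 0.63  0.26 -0.36  0.   -0.94 -0.5 ]
 turn 0.04
 shift mm (after turn) [-0.5 -0.1  5.6]
[[334. 324.]
 [341. 324.]][ WARN:0@9.335] global loadsave.cpp:1063 imwrite_ Unsupported depth image for selected encoder is fallbacked to CV_8U.
```

View pics/s16.png

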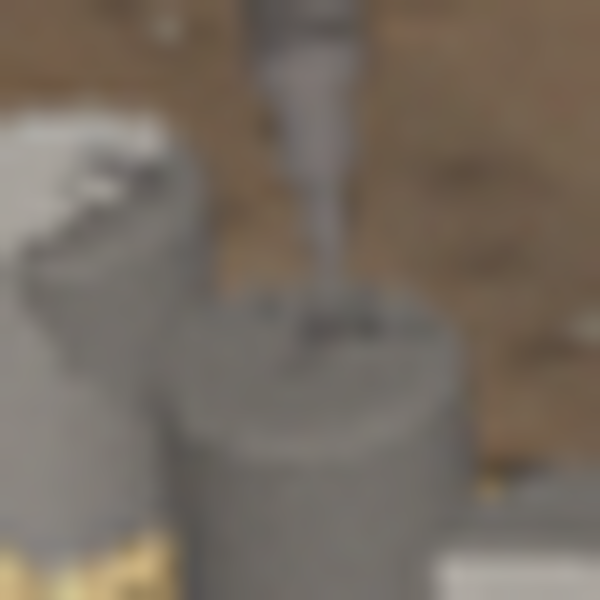

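```bash
cat >> h.py <<'E'
def favg(n=10):
    F=[];P=[];a=[]
    for _ in range(n):
        a.append(imaging.grab_frame("scene").astype(float)); s=readout.observe(); F.append(s["force"]);P.append(s["tool_pos"])
    F=np.array(F); print("t",s["clock"],"F",F.mean(0).round(2),"+-",(F.std(0)/n**.5).round(2),"p",np.mean(P,0).round(5),"w",round(s["grip_width"],4)); return np.mean(a,0)
E
python3 -c "
from h import *
favg(12)"
```

```text
t 20.45 F [-0.08  0.03 -1.35] +- [0.17 0.14 0.11] p [0.48877 0.16021 0.18225] w 0.0145
```

Call:
play_rows(
  moves=[
    [[10,-0.5,0,1.5,0],[10,0,0,1.5,0],[10,0,0,1,0],[10,0,0,0,0],[10,0,0,0,0]],
  ],
)

```text
clock: 20.95
tool_pos: [0.4892, 0.1602, 0.1782]
tool_rot: [-0.066, 0.998, -0.0, -0.0]
force: [0.0, 0.0, -0.7]
grip_width: 0.0149
```

```bash
python3 -c "
from h import *
im=favg(8)
zoom('scene',195,160,30,30,20,'pics/s17.png',im.astype(np.uint8))"
```

```text
t 21.35 F [ 0.09 -0.07 -1.39] +- [0.16 0.09 0.26] p [0.48928 0.16027 0.17826] w 0.0144
```

View pics/s17.png

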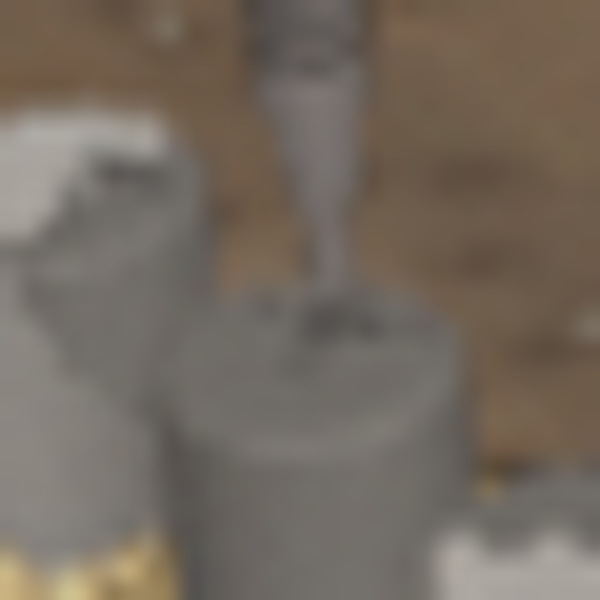

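Call:
play_rows(
  moves=[
    [[10,0,0,1,0],[10,0,0,1,0],[10,0,0,0,0],[10,0,0,0,0]],
  ],
)

```text
clock: 21.75
tool_pos: [0.4894, 0.1603, 0.1764]
tool_rot: [-0.066, 0.998, 0.0, 0.0]
force: [-0.7, 0.1, -0.3]
grip_width: 0.0146
```

```bash
python3 -c "
from h import *
im=favg(8)
zoom('scene',195,160,30,30,20,'pics/s18.png',im.astype(np.uint8))"
```

```text
t 22.15 F [ 0.17  0.19 -0.51] +- [0.13 0.14 0.22] p [0.48933 0.1603  0.17632] w 0.0143
```

View pics/s18.png

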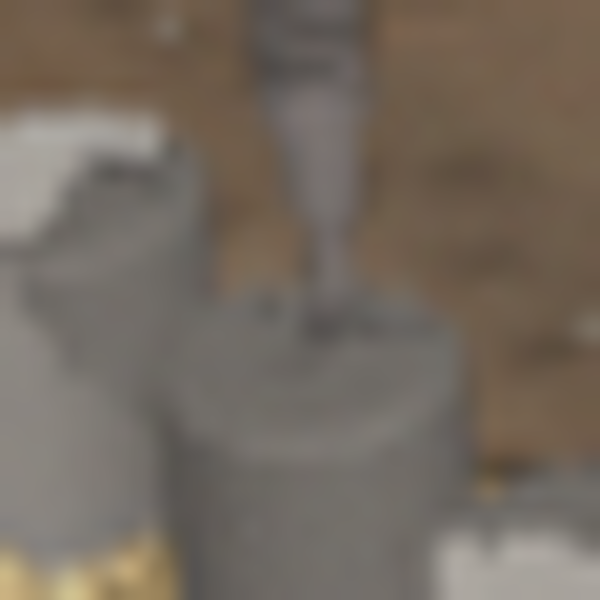

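Call:
play_rows(
  moves=[
    [[10,0,0,1,0],[10,0,0,1,0],[10,0,0,1,0],[10,0,0,0,0],[10,0,0,0,0]],
  ],
)

```text
clock: 22.65
tool_pos: [0.4894, 0.1603, 0.1734]
tool_rot: [-0.066, 0.998, 0.0, 0.0]
force: [0.5, -0.7, 2.2]
grip_width: 0.0147
```

```bash
python3 -c "
from h import *
im=favg(10)
zoom('scene',195,160,30,30,20,'pics/s19.png',im.astype(np.uint8))"
```

```text
t 23.15 F [-0.19 -0.15  1.99] +- [0.15 0.2  0.11] p [0.48937 0.16031 0.17333] w 0.0147
```

View pics/s19.png

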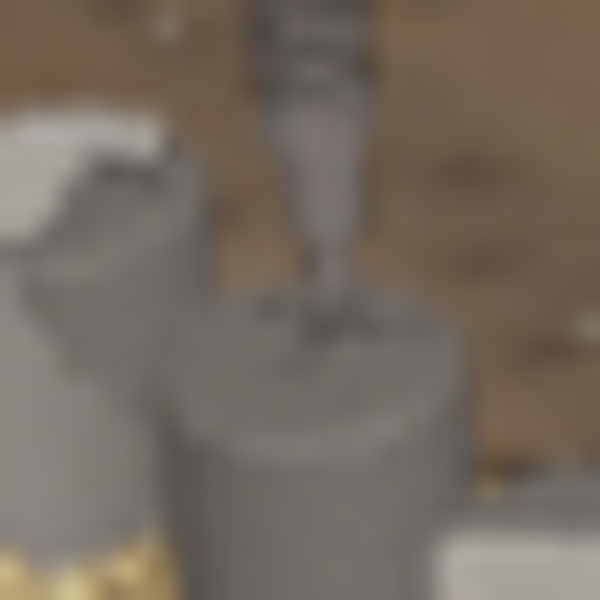

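The push is now about 3.4 N, which means the point is about 2.7 mm in. I'll go 2.3 mm further.

Call:
play_rows(
  moves=[
    [[10,0,0,0.8,0],[10,0,0,0.8,0],[10,0,0,0.7,0],[10,0,0,0,0],[10,0,0,0,0],[10,0,0,0,0]],
  ],
)

```text
clock: 23.75
tool_pos: [0.4894, 0.1603, 0.171]
tool_rot: [-0.066, 0.998, 0.0, 0.0]
force: [0.1, -0.0, 3.6]
grip_width: 0.0145
```

```bash
python3 -c "
from h import *
im=favg(12)
st()
zoom('scene',195,160,30,30,20,'pics/s20.png',im.astype(np.uint8))
zoom('scene',175,110,75,90,6,'pics/s20b.png',im.astype(np.uint8))
zoom('top',165,150,80,60,10,'pics/t20.png')"
```

```text
t 24.35 F [ 0.05 -0.23  3.93] +- [0.12 0.18 0.08] p [0.48935 0.16032 0.17099] w 0.0147
t 24.35 p [0.4893 0.1603 0.1709] yaw -172.46 tilt [0.0002 0.0001] w 0.0147 F [ 0.39 -0.58  4.  ] j [ 0.63  0.28 -0.38  0.   -0.91 -0.5 ]
```

View pics/s20.png

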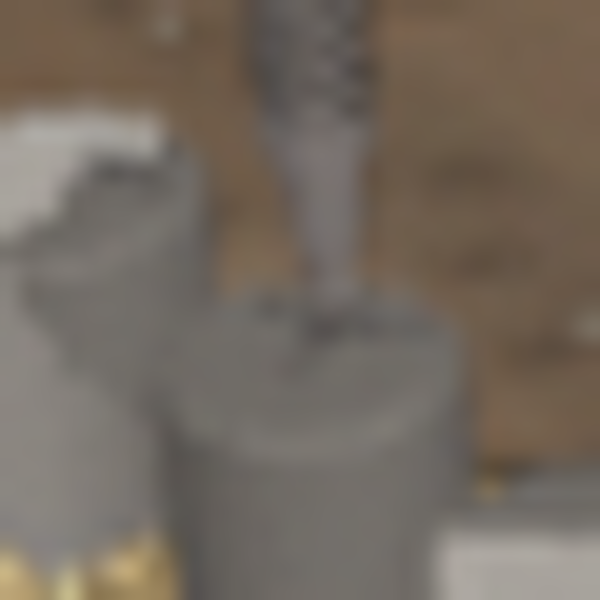

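View pics/s20b.png

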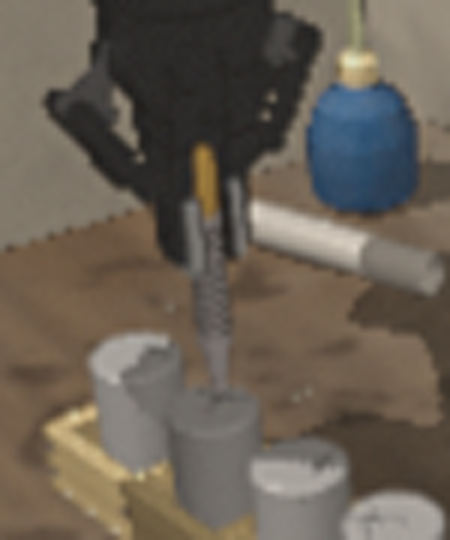

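View pics/t20.png

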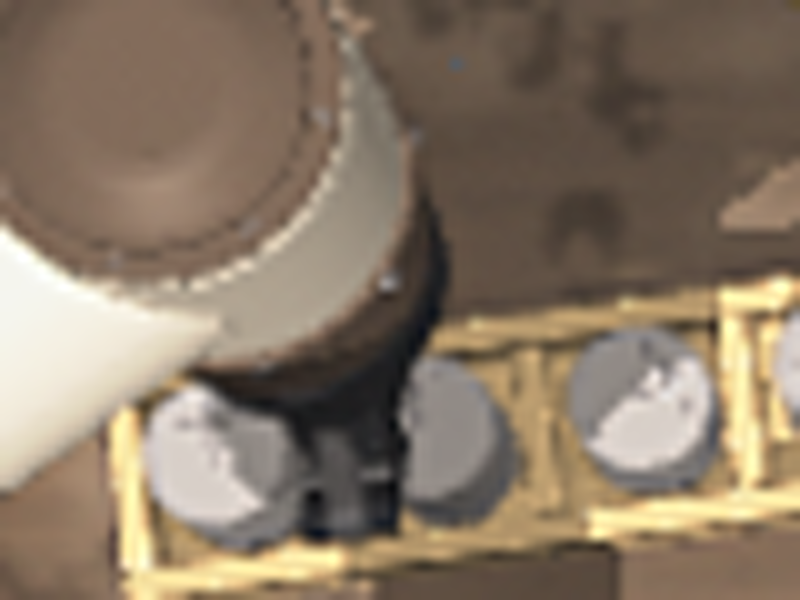

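Run:
```python
from h import *
P=[[.4878,.161,z] for z in(.078,.11,.15,.203)]
print(ptip("scene",P,175,110,6))
print(ptip("scene",[[.4878,.161,.078],[.4878,.161,.078+.029]],195,160,20))
for d in([-.003,0,0],[.003,0,0],[0,-.003,0],[0,.003,0]): print(d,ptip("scene",np.array([[.4878,.161,.078]])+d,195,160,20))
```

```text
[[220. 397.]
 [214. 337.]
 [206. 260.]
 [195. 151.]]
[[334. 324.]
 [315. 144.]]
[-0.003, 0, 0] [[315. 330.]]
[0.003, 0, 0] [[353. 317.]]
[0, -0.003, 0] [[344. 333.]]
[0, 0.003, 0] [[323. 314.]]
```

Run:
```python
from h import *
im=favg(10)
r=models.silhouettes("punch_grip","scene")
for q in r[:2]:
    m=q["pixels"]; ys,xs=np.nonzero(m); print(round(q["p"],2),xs.min(),xs.max(),ys.min(),ys.max())
m=r[0]["pixels"]
for y in range(ys.min() if 0 else np.nonzero(m)[0].min(),np.nonzero(m)[0].max()+1): 
    x=np.nonzero(m[y])[0]
    if len(x): print(y,x.min(),x.max(),end="; ")
print()
z=cv2.resize(np.clip(im,0,255).astype(np.uint8)[128:183,195:225],None,fx=12,fy=12,interpolation=cv2.INTER_CUBIC)[:,:,::-1].copy()
o=z.copy()
def cyl(c,ax,r,h0,h1,col):
    ax=ax/np.linalg.norm(ax); e1=np.cross(ax,[0,1,0]);e1/=np.linalg.norm(e1);e2=np.cross(ax,e1);t=np.linspace(0,2*np.pi,40)
    P=np.vstack([c+ax*h+r*(np.cos(t)[:,None]*e1+np.sin(t)[:,None]*e2) for h in(h0,h1)])
    p=ptip("scene",P,195,128,12).astype(np.int32); cv2.polylines(o,[cv2.convexHull(p.reshape(-1,1,2))],True,col,1)
c=np.array([.4878,.161,.078])
cyl(c,np.array([0,0,1.]),.008,.029,.126,(0,0,255)); cyl(c,np.array([0,0,1.]),.0055,.005,.029,(0,0,255))
cv2.imwrite("pics/ax.png",np.hstack([z,o]))
```

```text
t 24.9 F [0.14 0.06 3.86] +- [0.12 0.13 0.16] p [0.48932 0.1603  0.17095] w 0.0143
0.67 207 213 137 174
137 209 209; 138 208 210; 139 208 210; 140 208 210; 141 208 210; 142 209 210; 143 209 210; 144 209 210; 145 209 211; 146 209 211; 147 209 211; 148 209 211; 149 209 211; 150 209 211; 151 209 211; 152 210 212; 153 210 212; 154 210 212; 155 209 212; 156 208 212; 157 207 212; 158 207 212; 159 207 212; 160 207 212; 161 207 213; 162 207 213; 163 208 213; 164 208 213; 165 208 213; 166 208 213; 167 208 213; 168 208 213; 169 208 213; 170 209 212; 171 209 212; 172 209 212; 173 210 212; 174 210 212;
```

View pics/ax.png

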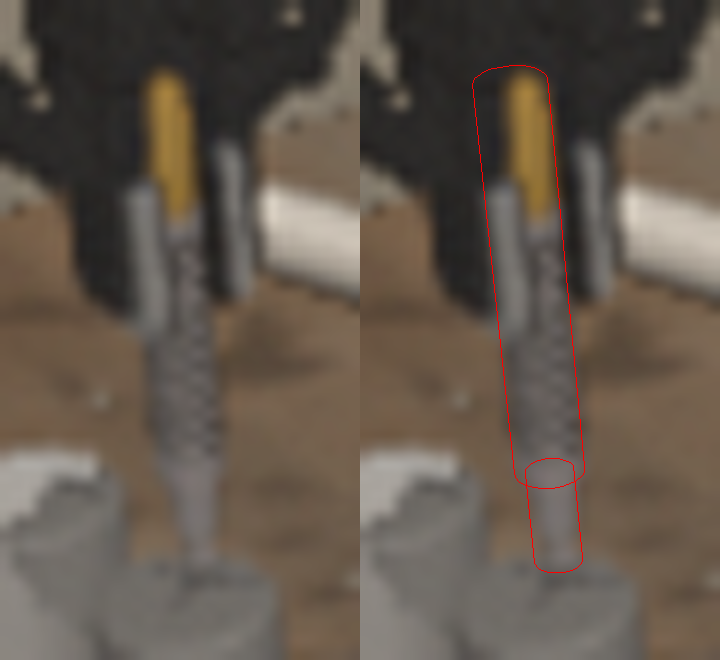

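```bash
python3 -c "
from bench import finish_job
print(finish_job())"
```

```text
the job is handed in; nothing more can be done
None
```

The job is handed in at about 25 s of the 58 s. The last blank is in the empty cell, and the punch is held on its cross with light pressure.

- **Blank:** I lowered it until I felt the floor of the cell, then let it go. Pictures from both cameras show it upright in the cell, with the other three blanks still in theirs. It hung about 3° tilted in the jaws while I carried it, but stood square once released.
- **Punch position:** The two cameras agree on the cross to about 1.5 mm, and in the last picture the tip is within about 1 mm of it. The gripper's reading and the cameras differ by about 1.5 mm in x. I corrected for that before going down.
- **Pressure:** The extra push is about 5.3 N, which by the spring figures means the point is about 5.1 mm of 10 mm in. From first contact the tool went down about 5.3 mm, which agrees. Tool position and push were steady over the last second.
- **Upright:** The right edge of the punch follows the predicted vertical to within about 1° in the scene picture. I could not check its tilt along that camera's line of sight, because the arm hid it from the top camera.

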